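# Contact check with a hand probe under a splash guard

## Robot

A 7-joint arm with a two-finger parallel gripper is mounted at the origin on a cart in front of the work surface, level with it; the furniture and walls round the work are solid. World frame = base frame: x ahead of the robot, y to its left, z up, the work surface at z = 0. Lengths are in m, angles in rad, forces in N, time in s.
With the tool pointing down it reaches from about 0.425 to 0.925 m from the base axis. Payload 6.8 kg.
Tool frame: the origin (TCP) lies on the front face of the gripper's body, between the roots of the fingers; the fingertips stand 73 mm ahead of it and the grasp point (between the pads) lies 54 mm ahead of it; z points along the fingers, x is the direction in which the jaws open and shut, and the axes are right-handed (so a half turn about z gives the same grasp; the last joint's range is limited). The gripper opens to 85 mm and grips with 20 to 120 N. Pads are 22 mm wide; open, the fingers measure 114 mm over their backs; the gripper's body (76 mm by 85 mm) begins 54 mm behind the grasp point. The pads swing forward as they close: fully open they stand 13 mm farther back than shut.
Start: joints at [-0.108, 0.477, 0.022, 1.555, -0.011, 1.109, -0.083], TCP at [0.675, 0, 0.304] pointing down, gripper open.
Joint ranges: [-2.96, 2.96], [-0.34, 2.1], [-1.41, 1.46], [0.24, 2.44], [-1.37, 4.51], [0.17, 1.92], [-2.96, 2.96]. Speed limits (rad/s): [2.39, 2.39, 3.14, 3.14, 3.14, 3.14, 3.14].

## Interface

Orientations are given as a unit quaternion [w, x, y, z].
In Python, from station import get_obs, read_camera, hand_in gives the robot as it stands. The module is installed in compiled form; this text tells all that it offers.
- The arm moves only by the shell command python3 -m creep 'ROWS' [FORCE]. ROWS is JSON, a list that holds one entry, the list of rows, each a list of 7 numbers: the turn, a rotation vector about the tool's x, y, z in rad, then the shift along the tool's x, y, z in m, then the finger opening in m, from 0 to 0.0854. A call has 1 to 20 rows; each row shifts and turns the pose as measured when the row begins, along the tool's axes as they then stand; what a row does not reach is not made up. A row lasts 1/12 s, in which the tool goes at most 41.7 mm and 7.16 degrees, less where a joint would pass 70% of its speed; a pose out of reach is approached as far as the arm can. A call is refused whole if a number of a shift passes 0.0417 or a number of a turn 0.125, either way. A call with a gripper value outside its range is refused whole. The fingers move at their own pace and stop on an object; FORCE is the grip in N (left out, the last holds). Time passes only in rows, so rows that do not move let the fingers close. It gives the time, the measured TCP pose, the force and the opening at its end, in the units of the state.
- get_obs(): the state, without advancing time (a new reading comes with each control period).
- read_camera(name): name is "scene" or "side" or "wrist"; returns a dict with "color" (480x640x3 uint8, red, green, blue), "range_z" (480x640 float32, m along the optical axis (not along the pixel's ray), 0 where there is no reading), "fovy" (degrees; the focal length in pixels is half the picture's height over the tangent of half this angle, whatever the lens; pixels are square), "cx", "cy" (the principal point, pixels), "rvec" (rotation vector, rad) and "tvec" (3), from world to camera coordinates, as OpenCV has them. Camera axes: x right, y down, z forward; pixel columns grow to the right and rows downward; lengths in m; the calibration is good to about 2 mm. A picture is of the moment at which its call begins.
- hand_in(): hands the job in, once; it reports no verdict.
The state is a dict: "t": time; "q": joint angles; "joint_vel": joint speeds; "joint_torque": joint torques, N m; "eef_pos": TCP position; "tool_rot": TCP orientation; "contact_force": force on the tool from outside, world axes, zero at the start; "torque": the same for the moment, N m; "gripper_width": opening from 0.0 (shut) to 1.0 (fully open).
Only numpy, scipy, OpenCV 4.12 (cv2) and the standard library are available. Lean on these libraries where they do the work, as an engineer would, in place of code of your own. Each camera call takes 0.05 s, during which the arm holds its last target.

## Task

Check two contacts of the earth terminal box: draw the probe straight out of its storage sleeve by its shaft, lay it flat on the bench and let go, then take it again by its handle. Reach in under the clear guard and press the probe's tip gently on the square contact until it gives a few millimetres and keep it there for about half a second, then do the same on the round contact, leaving the narrow upright bar contact alone. Finally set the probe down flat on the bench, clear of the box, without knocking the small bottles and the dish that stand about.

Things in the scene. Friction and masses are not known exactly. Their poses are not given: they have to be found in the camera images.
- probe: Loose hand probe, 190 mm, 90 g. Origin on the axis where handle and shaft meet; x points to the tip. Black square handle 22 x 22 mm, x = -90 to 0; steel shaft 10 mm thick, x = 0 to 80; taper to a 6 mm ball ending at x = 100. Starts level in the sleeve, axis 31 mm up, tip and about 70 mm of shaft out of the mouth, handle wholly inside, out of reach. Flat on the bench its axis is 11 mm up.
- probe_tip (a point): The very end of the probe's ball tip, 100 mm from the probe's origin along its x.
- handle_mid (a point): Middle of the probe's handle, on its axis, 45 mm behind the probe's origin.
- sleeve: Grey storage sleeve fixed to the bench, 110 x 44 x 56 mm, on a dark foot plate 80 mm wide that begins 21 mm behind the mouth. Origin at the centre of its underside; -x points out of the mouth, z up. Bore 30 x 30 mm, floor 20 mm up, closed at the back. The probe's handle is 96 to 102 mm deep in it at its far end: a straight pull of 110 mm along -x frees it.
- sleeve_mouth (a point): Centre of the sleeve's mouth, 31 mm above the bench; 55 mm from the sleeve's origin along its -x.
- terminal_box: Fixed grey housing 70 (x) x 200 (y) x 125 mm. Origin at the centre of its underside; the contact face looks along -x, at x = -35 mm. Clear guard before it, open in front: roof 87 to 90 mm up, to x = -135 mm, side walls at y = +-96 mm. Contacts at y = -45, 0, 45 mm in any order, 86 mm behind the guard's edge: no room for fingers. A like-shaped brass plate lies on the top above each.
- guard_lip (a point): Middle of the guard's front edge, underside of the roof, 87 mm above the bench.
- guard_mid (a point): Point under the middle of the guard, 50 mm behind its front edge, 45 mm above the bench; the guard reaches 50 mm before and behind it and 98 mm to either side.
- square_contact: Brass spring contact on the face of the terminal box, 14 mm proud of it, 60 mm above the bench; square, 20 x 20 mm. Origin on the box's face behind the contact, axes as the box's.
- square_face (a point): Centre of the square contact's end face; press here along the box's +x.
- square_pin (a joint): Square contact: its travel into the box in m, 0 at rest to 0.008 fully in (along the box's +x). A light spring: it starts to give at 1 N and takes about 5 N fully in; it comes back when let go.
- round_contact: Brass spring contact on the face of the terminal box, 14 mm proud of it, 60 mm above the bench; round disc, 22 mm across. Origin on the box's face behind the contact, axes as the box's.
- round_face (a point): Centre of the round contact's end face; press here along the box's +x.
- round_pin (a joint): Round contact: its travel into the box in m, 0 at rest to 0.008 fully in (along the box's +x). A light spring: it starts to give at 1 N and takes about 5 N fully in; it comes back when let go.
- bar_contact: Brass spring contact on the face of the terminal box, 14 mm proud of it, 60 mm above the bench; narrow upright bar, 8 mm wide and 28 mm high. Origin on the box's face behind the contact. Not to be pressed.
- bar_pin (a joint): Bar contact: its travel into the box in m, 0 at rest to 0.008 fully in (along the box's +x). A light spring: it starts to give at 1 N and takes about 5 N fully in; it comes back when let go.
- pipette_stand: Tall pipette stand with one pipette, fixed, between the sleeve and the terminal box, 343 mm high. Origin under its middle; base 118 mm across, a thin pole, and at 200 to 323 mm height a cross head and the pipette that reach 100 mm to either side along world y, 40 mm along world x. Not part of the job: go round it (there is room between it and the robot) or over it.
- vial: Small capped white vial, 23 mm across, 43 mm high, loose; origin at the centre of its underside. A bystander.
- dropper: Brown dropper bottle with a black top, 33 mm across, 102 mm high, loose; origin at the centre of its underside. A bystander.
- petri_dish: Flat round dish, 91 mm across, 15 mm high, loose; origin at the centre of its underside. A bystander.

How it is judged:
On the way, in this order (a step that is already met when the one before it is completed fails the run):
1. the probe lies flat on the bench, out of the sleeve, and nothing holds it (height (world z) of each of probe, handle_mid below 0.025 m and height (world z) of probe_tip below 0.03 m and horizontal distance between probe_tip and guard_mid above 0.12 m and contact force between the fingers and probe below 0.05 N and linear speed of probe below 0.03 m/s), for 0.2 s.
2. the probe's tip presses the square contact in by 1.5 mm or more (value of joint square_pin above 0.0015 m and distance between probe_tip and square_face below 0.018 m and contact force between probe and square_contact above 0.3 N), for 0.3 s.
3. the probe's tip presses the round contact in by 1.5 mm or more (value of joint round_pin above 0.0015 m and distance between probe_tip and round_face below 0.018 m and contact force between probe and round_contact above 0.3 N), for 0.3 s.
4. the probe, still held, is down flat on the bench (not dropped), clear of the box (height (world z) of each of probe, handle_mid below 0.025 m and height (world z) of probe_tip below 0.03 m and horizontal distance between probe_tip and guard_mid above 0.12 m and contact force between the fingers and probe above 0.5 N), for 0.05 s.
At the end, for the whole second after the job is handed in: The probe lies released and still, flat on the bench (origin and handle middle under 25 mm, tip under 30 mm high), its tip more than 120 mm from the middle of the guard (so outside it); all three contacts are back out (within 1 mm) (height (world z) of each of probe, handle_mid below 0.025 m and height (world z) of probe_tip below 0.03 m and horizontal distance between probe_tip and guard_mid above 0.12 m and contact force between the fingers and probe below 0.05 N and linear speed of probe below 0.02 m/s and value of joint each of square_pin, round_pin, bar_pin below 0.001 m); the robot touches nothing.
It fails at once if the bar contact is pressed in by more than 1.5 mm (value of joint bar_pin above 0.0015 m).
It fails at once if the probe presses a contact with more than 25 N (contact force between probe and square_contact above 25 N or contact force between probe and round_contact above 25 N or contact force between probe and bar_contact above 25 N).
It fails at once if a bystander (vial, dropper bottle, dish) is knocked more than 30 mm or over (distance of any of vial, dropper, petri_dish from where it was at the start of the episode above 0.03 m or angle between any of vial, dropper, petri_dish's own z axis and vertical above 0.5 rad).
It also fails if it takes over 72 s, if anything falls off the work surface, if the arm or the gripper's body presses on something with over 40 N, if the wrist force passes 120 N, or if a joint passes its speed limit or range.

## Working session

There is one attempt and no reset: what is moved stays moved. The work goes in short steps, Python scripts to look and compute and a shell command to move; the robot and the scene stay as the last step left them, time stands still between calls to the robot, and variables do not carry over. Pictures are saved under pics/ and viewed, and the job is handed in when it is done.

```bash
mkdir -p pics; cat > h.py <<'E'
import numpy as np, cv2
from station import get_obs, read_camera
def snap(name,fn):
    d=read_camera(name); cv2.imwrite('pics/'+fn+'.png',d['color'][:,:,::-1]); np.savez('pics/'+fn+'.npz',**d); return d
def load(fn):
    z=np.load('pics/'+fn+'.npz'); return {k:z[k] for k in z.files}
def cam(d):
    R=cv2.Rodrigues(np.array(d['rvec'],float).reshape(3))[0]; t=np.array(d['tvec'],float).reshape(3)
    f=240/np.tan(np.radians(float(d['fovy']))/2); return R,t,f
def ray(d,u,v):
    R,t,f=cam(d); c=-R.T@t; r=R.T@np.array([(u-d['cx'])/f,(v-d['cy'])/f,1.]); return c,r
def onz(d,u,v,z):
    c,r=ray(d,u,v); return c+r*(z-c[2])/r[2]
def pt(d,u,v):
    c,r=ray(d,u,v); return c+r*d['range_z'][int(v),int(u)]
def cloud(d):
    R,t,f=cam(d); v,u=np.mgrid[:480,:640]; z=d['range_z']
    P=np.stack([(u-d['cx'])/f*z,(v-d['cy'])/f*z,z],-1); W=(P-t)@R; W[z==0]=np.nan; return W
def proj(d,P):
    R,t,f=cam(d); p=R@np.array(P)+t; return p[0]/p[2]*f+d['cx'],p[1]/p[2]*f+d['cy']
E
python3 - <<'E'
from h import *
for n in ('scene','side','wrist'):
    d=snap(n,n+'0'); R,t,f=cam(d); print(n,f,d['cx'],d['cy'],(-R.T@t).round(3),R[2].round(2))
o=get_obs();print(o)
E
```

```text
scene 514.2638977171729 314.9581164087326 232.4816137653084 [-0.003  0.727  1.097] [ 0.42 -0.57 -0.71]
side 460.9529352409226 314.282710759606 241.00281308293808 [0.659 0.612 0.9  ] [-0.05 -0.66 -0.75]
wrist 339.2190854283052 318.8328896461994 231.91600181335923 [0.674 0.066 0.374] [-0.   -0.26 -0.97]
{'t': 0.15, 'q': array([-0.10809503,  0.47760321,  0.02235772,  1.5562048 , -0.01153527,
        1.10930614, -0.08309834]), 'joint_vel': array([-0.00080431, -0.00296899,  0.00319856, -0.00299432,  0.0017145 ,
        0.00099229,  0.00242339]), 'joint_torque': array([ 1.55385478e-03, -5.96924365e+01,  1.60940632e+00, -2.81490952e+01,
        1.26662746e-02,  6.56643446e-03,  5.58682734e-05]), 'eef_pos': array([ 6.74648990e-01, -3.45951256e-07,  3.03162150e-01]), 'tool_rot': array([ 3.52595955e-05,  9.99999757e-01, -5.43532049e-06, -6.96034786e-04]), 'contact_force': array([ 0.49245703, -0.47589124, -0.00652151]), 'torque': array([ 0.0123175 , -0.05114475, -0.04049575]), 'gripper_width': 0.9994858673176055}
```

View pics/scene0.png

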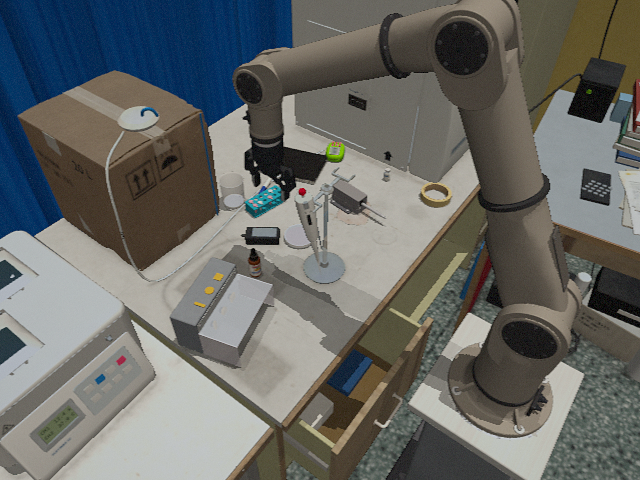

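View pics/side0.png

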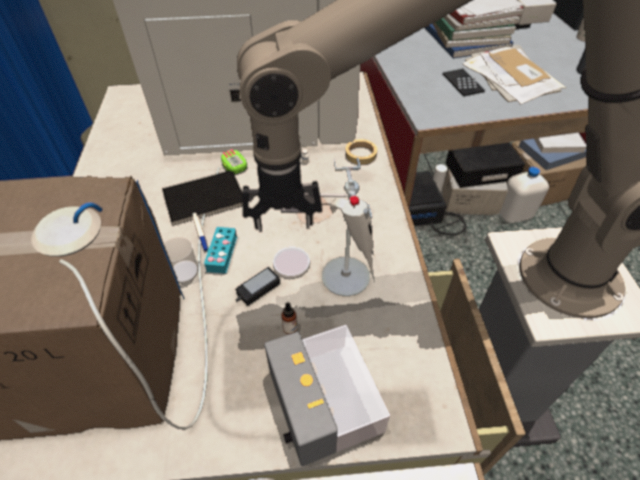

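View pics/wrist0.png

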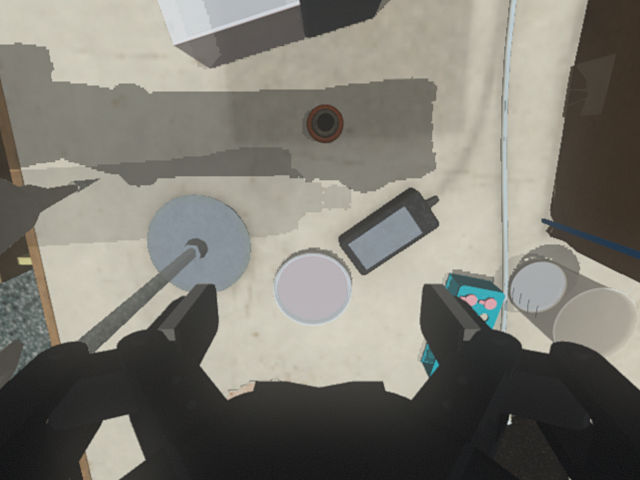

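```bash
python3 - <<'E'
from h import *
a=load('scene0')['color'][:,:,::-1]; b=load('side0')['color'][:,:,::-1]
cv2.imwrite('pics/c1.png',cv2.resize(a[130:260,290:460],None,fx=4.5,fy=4.5,interpolation=2))
cv2.imwrite('pics/c2.png',cv2.resize(b[300:470,240:400],None,fx=3.5,fy=3.5,interpolation=2))
cv2.imwrite('pics/c3.png',cv2.resize(b[130:310,150:420],None,fx=2.9,fy=2.9,interpolation=2))
d=load('scene0');s=load('side0')
for n,D,l in (('scene',d,[(324,268),(297,236),(254,272),(387,174),(218,276),(209,290),(200,304)]),('side',s,[(345,277),(292,262),(298,357),(306,380),(315,403)])):
    for u,v in l: print(n,u,v,pt(D,u,v).round(3))
E
```

```text
scene 324 268 [ 0.531 -0.041  0.014]
scene 297 236 [ 0.666 -0.092  0.016]
scene 254 272 [0.67  0.093 0.024]
scene 387 174 [ 0.601 -0.49   0.026]
scene 218 276 [0.665 0.218 0.129]
scene 209 290 [0.653 0.261 0.127]
scene 200 304 [0.64  0.303 0.127]
side 345 277 [ 0.541 -0.037  0.015]
side 292 262 [ 0.664 -0.097  0.012]
side 298 357 [0.664 0.216 0.124]
side 306 380 [0.653 0.262 0.127]
side 315 403 [0.641 0.305 0.126]
```

View pics/c1.png

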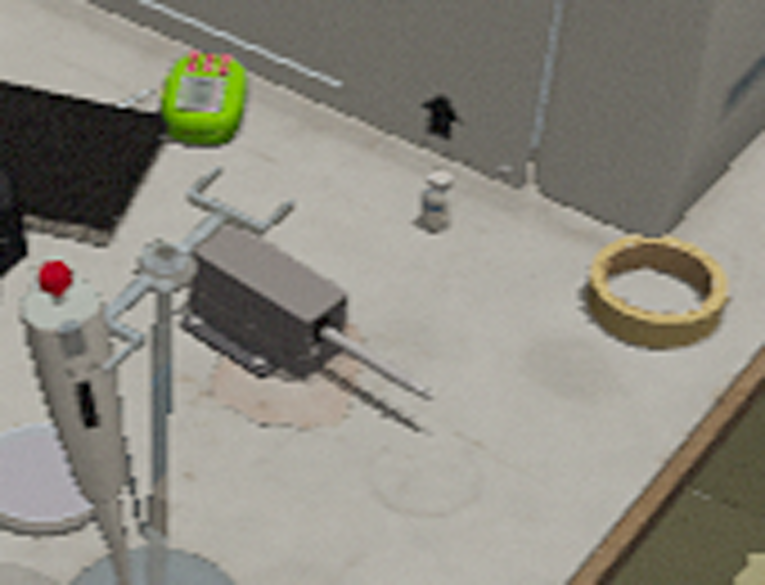

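View pics/c2.png

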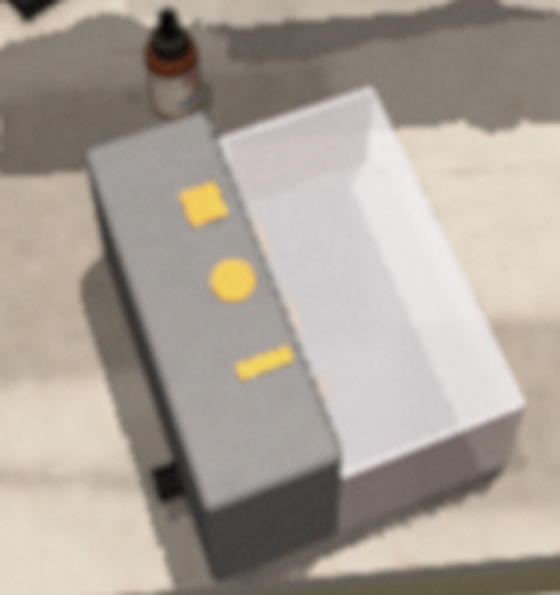

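View pics/c3.png

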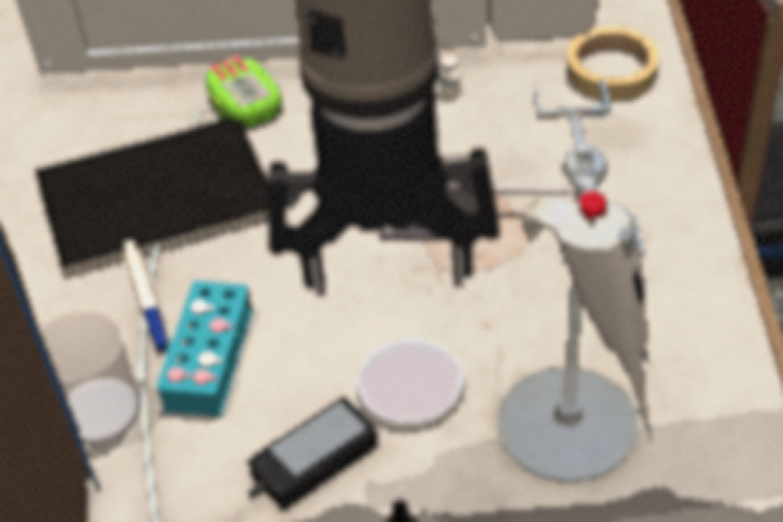

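```bash
python3 - <<'E'
from h import *
d=load('scene0'); W=cloud(d)
def rect(m,n):
    p=W[m][:,:2]; r=cv2.minAreaRect((p*1000).astype(np.float32)); print(n,m.sum(),np.round(p.mean(0),4),r)
u,v=np.meshgrid(np.arange(640),np.arange(480))
z=W[...,2]
m=(abs(z-.056)<.006)&(u>325)&(u<375)&(v>170)&(v<210); rect(m,'sleevetop')
m=(abs(z-.033)<.008)&(u>362)&(u<392)&(v>200)&(v<224)
rect(m,'shaft'); p=W[m]; print(p[:,:2].min(0),p[:,:2].max(0)); print(cv2.fitLine((p[:,:2]).astype(np.float32),2,0,.01,.01).ravel())
# shaft pixels
for (cu,cv_) in ((365,204),(385.5,218)): print('ray tip/mouth',onz(d,cu,cv_,.031).round(4))
m=(abs(z-.125)<.006)&(u>160)&(u<250)&(v>240)&(v<365); rect(m,'boxtop')
hsv=cv2.cvtColor(d['color'],cv2.COLOR_RGB2HSV)
for nm in ('scene0','side0'):
    D=load(nm); hsv=cv2.cvtColor(D['color'],cv2.COLOR_RGB2HSV)
    b=((hsv[...,0]>15)&(hsv[...,0]<32)&(hsv[...,1]>150)&(hsv[...,2]>150)).astype(np.uint8)
    n,l,st,c=cv2.connectedComponentsWithStats(b)
    for i in range(1,n):
        if st[i,4]>15: print(nm,st[i],onz(D,*c[i],.127).round(4))
m=(z>.02)&(z<.06)&(u>375)&(u<400)&(v>160)&(v<185); print('vial',W[m].mean(0))
E
```

```text
sleevetop 358 [ 0.6349 -0.314 ] ((638.9972534179688, -315.9364929199219), (48.655731201171875, 114.63653564453125), 81.40390014648438)
shaft 85 [ 0.5422 -0.3061] ((544.0587768554688, -306.1079406738281), (24.37651824951172, 96.31993103027344), 73.12104034423828)
[ 0.4947268  -0.32992524] [ 0.5885716  -0.29635419]
[ 0.982079   -0.18846962  0.54216385 -0.30607027]
ray tip/mouth [ 0.5758 -0.3169  0.031 ]
ray tip/mouth [ 0.4925 -0.3015  0.031 ]
boxtop 1964 [0.6645 0.2721] ((667.4066772460938, 265.05230712890625), (73.39680480957031, 202.39596557617188), 16.098758697509766)
scene0 [214 273   9   8  46] [0.6655 0.2173 0.127 ]
scene0 [205 287   9   7  51] [0.653  0.2609 0.127 ]
scene0 [194 302  11   5  30] [0.6413 0.3041 0.127 ]
side0 [293 354  10   9  66] [0.6652 0.2192 0.127 ]
side0 [302 376   9   9  70] [0.653  0.2625 0.127 ]
vial [ 0.60894131 -0.52320139  0.03367749]
```

```bash
python3 - <<'E'
from h import *
d=load('scene0')
for p in ((420,258),(455,210),(360,330)): print(onz(d,*p,0).round(3))
s=load('side0')
for p in ((405,195),(425,260)): print(onz(s,*p,0).round(3))
# shaft edge/tip refined, upscaled crop
a=d['color'][195:228,355:395,::-1]; cv2.imwrite('pics/c4.png',cv2.resize(a,None,fx=16,fy=16,interpolation=0))
E
```

```text
[ 0.341 -0.249  0.   ]
[ 0.352 -0.496  0.   ]
[0.343 0.06  0.   ]
[ 0.333 -0.318  0.   ]
[ 0.333 -0.082  0.   ]
```

View pics/c4.png

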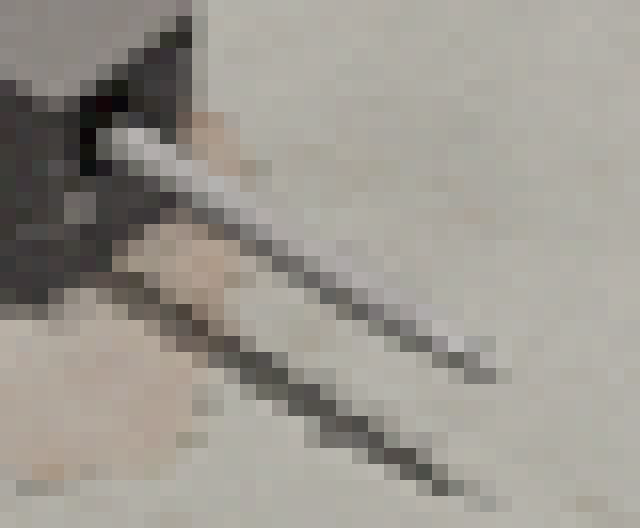

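```bash
python3 -m creep '[[[0,0,0,0,0.04,0,0.085],[0,0,0,0,0.04,0,0.085],[0,0,0,0,0.04,0,0.085],[0,0,0,0,0.04,0,0.085],[0,0,0,0,0.04,0,0.085],[0,0,0,0,0.04,0,0.085],[0,0,-0.116,0,0.04,0,0.085],[0,0,-0.116,0,0.02,0,0.085],[0,0,-0.116,0,0,0,0.085],[0,0,-0.116,0,0,0,0.085],[0,0,-0.116,0,0,0,0.085],[0,0,-0.116,0,0,0,0.085],[0,0,-0.116,0,0,0,0.085],[0,0,-0.116,0,0,0,0.085],[0,0,-0.116,0,0,0,0.085],[0,0,-0.116,0,0,0,0.085],[0,0,-0.116,0,0,0,0.085],[0,0,-0.116,0,0,0,0.085]]]'
cat >> h.py <<'E'
from scipy.spatial.transform import Rotation as Ro
def tool():
    o=get_obs(); w,x,y,z=o['tool_rot']; R=Ro.from_quat([x,y,z,w]).as_matrix(); return o,np.array(o['eef_pos']),R
def go(target,theta):
    """tool-frame shift to world target TCP, turn to vertical with jaw yaw theta(deg)"""
    o,p,R=tool(); c,s=np.cos(np.radians(theta)),np.sin(np.radians(theta))
    G=np.array([[c,s,0],[s,-c,0],[0,0,-1.]])
    print('t',round(o['t'],2),'p',p.round(4),'yaw',np.degrees(np.arctan2(R[1,0],R[0,0])).round(2),'q',np.round(o['q'],2),'f',np.round(o['contact_force'],2),'w',round(o['gripper_width'],3))
    print('shift',(R.T@(np.array(target)-p)).round(4),'turn',Ro.from_matrix(R.T@G).as_rotvec().round(4))
E
python3 - <<'E'
from h import *
d=load('scene0')
print(onz(d,362.2,204,.031),onz(d,385.9,218.4,.031))
go([.548,-.312,.2],79.5)
E
```

```text
t: 1.65
eef_pos: [0.6739, -0.3131, 0.2907]
tool_rot: [-0.007, 0.745, 0.667, -0.006]
contact_force: [0.7, -0.4, -0.3]
gripper_width: 0.994
[ 0.58264861 -0.31160804  0.031     ] [ 0.49060194 -0.30078511  0.031     ]
t 1.65 p [ 0.6739 -0.3131  0.2907] yaw 83.63 q [ 0.5   0.62 -0.24  1.35  0.15  1.2   1.71] f [ 0.68 -0.44 -0.34] w 0.994
shift [-0.013  -0.1235  0.093 ] turn [-0.0187 -0.0009  0.0721]
```

```bash
python3 -m creep '[[[-0.018,0,0.07,-0.013,-0.035,0.01,0.085],[0,0,0,0,-0.035,0.02,0.085],[0,0,0,0,-0.032,0.03,0.085],[0,0,0,0,-0.02,0.03,0.085],[0,0,0,0,0,0,0.085]]]'
python3 - <<'E'
from h import *
snap('wrist','w1'); snap('scene','s1')
go([.548,-.312,.2],79.5)
E
```

```text
t: 2.07
eef_pos: [0.549, -0.3062, 0.1975]
tool_rot: [-0.0, 0.766, 0.642, 0.002]
contact_force: [-1.3, 1.0, -1.1]
gripper_width: 0.996
t 2.17 p [ 0.5551 -0.3075  0.2027] yaw 79.97 q [ 0.58  0.52 -0.23  1.74  0.15  0.88  1.68] f [ 0.71 -0.17  1.81] w 0.995
shift [-0.0057 -0.0062  0.0026] turn [ 0.012  -0.0009  0.0082]
```

View pics/w1.png

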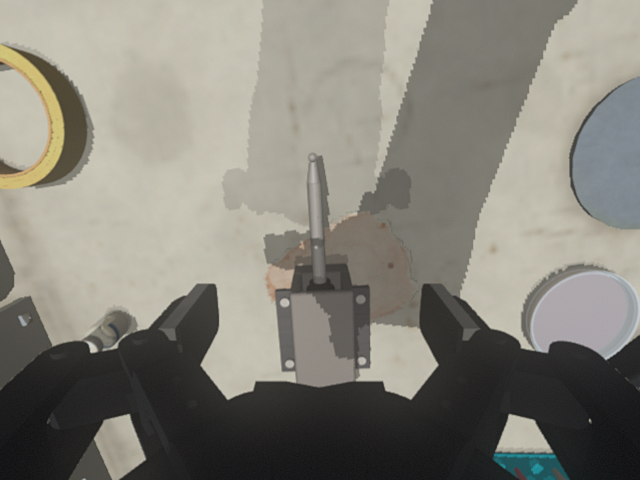

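```bash
python3 - <<'E'
from h import *
d=load('w1')
a=onz(d,312,156,.031);b=onz(d,319,278,.031);print(a,b,np.degrees(np.arctan2(b[1]-a[1],b[0]-a[0])),np.linalg.norm(b-a))
l=onz(d,297,292,.056);r=onz(d,353,290,.056);print('mouth top',l,r,(l+r)/2)
dd=snap('wrist','w2');go([.548,-.312,.2],79.5)
a=onz(dd,312,156,.031);print(a)
E
```

```text
[ 0.49326497 -0.30112965  0.031     ] [ 0.58243322 -0.3120823   0.031     ] -7.0026351641291065 0.08983839402606897
mouth top [ 0.57941396 -0.32688161  0.056     ] [ 0.58468579 -0.28910062  0.056     ] [ 0.58204987 -0.30799111  0.056     ]
t 2.22 p [ 0.5573 -0.3076  0.2043] yaw 80.01 q [ 0.58  0.52 -0.23  1.74  0.15  0.88  1.68] f [0.81 0.27 0.18] w 0.995
shift [-0.006  -0.0084  0.0042] turn [ 0.016  -0.0005  0.009 ]
[ 0.50120226 -0.30314578  0.031     ]
```

View pics/w2.png

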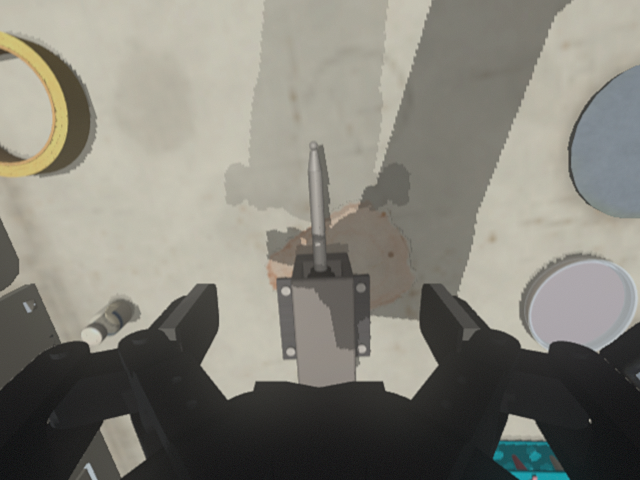

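```bash
python3 - <<'E'
from h import *
d=load('w2')
a=onz(d,314,145,.031);b=onz(d,320,262,.031);print(a,b,np.degrees(np.arctan2(b[1]-a[1],b[0]-a[0])),np.linalg.norm(b-a))
def L(p,q,z):
    a=onz(d,*p,z);b=onz(d,*q,z);print(a.round(4),b.round(4),np.degrees(np.arctan2(b[1]-a[1],b[0]-a[0])).round(2))
L((293,277),(299,385),.056);L((369,277),(353,277),.056);L((354,277),(354,380),.056)
cv2.imwrite('pics/c5.png',cv2.resize(d['color'][130:390,260:390,::-1],None,fx=2.3,fy=2.3,interpolation=2))
go([.55,-.308,.2],82)
E
```

```text
[ 0.49414124 -0.30045587  0.031     ] [ 0.57970324 -0.31127393  0.031     ] -7.205973419612629 0.08624318109985155
[ 0.5779 -0.33    0.056 ] [ 0.6659 -0.3428  0.056 ] -8.26
[ 0.587  -0.2784  0.056 ] [ 0.5851 -0.2892  0.056 ] -100.07
[ 0.5852 -0.2886  0.056 ] [ 0.6688 -0.3009  0.056 ] -8.39
t 2.22 p [ 0.5573 -0.3076  0.2043] yaw 80.01 q [ 0.58  0.52 -0.23  1.74  0.15  0.88  1.68] f [0.81 0.27 0.18] w 0.995
shift [-0.0017 -0.0071  0.0042] turn [ 0.016  -0.0001 -0.0346]
```

View pics/c5.png

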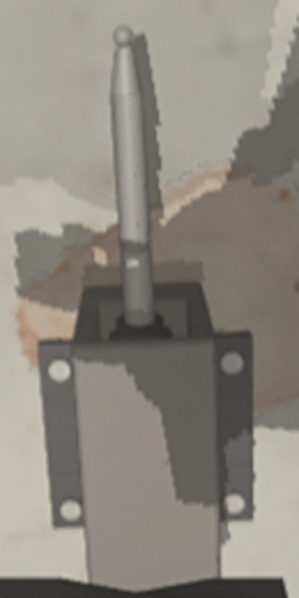

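```bash
python3 -m creep '[[[0.016,0,-0.042,-0.002,-0.009,0.025,0.06],[0,0,0,0,0,0.035,0.06],[0,0,0,0,0,0.025,0.06],[0,0,0,0,0,0,0.06]]]'
python3 - <<'E'
from h import *
go([.5475,-.3073,.095],82.3)
E
```

```text
t: 2.55
eef_pos: [0.5613, -0.3105, 0.1261]
tool_rot: [0.01, 0.751, 0.66, 0.005]
contact_force: [-0.4, 0.6, -0.0]
gripper_width: 0.707
t 2.55 p [ 0.5613 -0.3105  0.1261] yaw 82.68 q [ 0.57  0.63 -0.22  1.77  0.19  0.74  1.69] f [-0.39  0.61 -0.05] w 0.707
shift [ 0.0016 -0.0147  0.0307] turn [0.0216 0.0047 0.0067]
```

```bash
python3 -m creep '[[[0.022,0.005,0.006,0.0015,-0.014,0.012,0.05],[0,0,0,0,0,0.012,0.05],[0,0,0,0,0,0,0.05]]]'
python3 - <<'E'
from h import *
go([.5475,-.3073,.095],82.3)
E
```

```text
t: 2.8
eef_pos: [0.5524, -0.3076, 0.1042]
tool_rot: [0.002, 0.753, 0.659, 0.002]
contact_force: [0.2, 0.6, 0.2]
gripper_width: 0.586
t 2.8 p [ 0.5524 -0.3076  0.1042] yaw 82.38 q [ 0.57  0.65 -0.22  1.79  0.2   0.71  1.68] f [0.24 0.61 0.24] w 0.586
shift [-0.0003 -0.005   0.0092] turn [0.0055 0.0006 0.0015]
```

```bash
python3 -m creep '[[[0.006,0,0.001,0,-0.006,0.009,0.04],[0,0,0,0,0,0.002,0.04],[0,0,0,0,0,0,0.04]]]'
python3 - <<'E'
from h import *
go([.5475,-.3073,.095],82.3); snap('wrist','w3'); snap('scene','s3')
E
```

```text
t: 3.05
eef_pos: [0.5479, -0.3073, 0.0946]
tool_rot: [0.002, 0.753, 0.658, 0.0]
contact_force: [0.8, 1.3, 0.2]
gripper_width: 0.471
t 3.05 p [ 0.5479 -0.3073  0.0946] yaw 82.33 q [ 0.57  0.66 -0.21  1.8   0.2   0.7   1.68] f [0.79 1.32 0.18] w 0.471
shift [-0.0001 -0.0004 -0.0004] turn [0.0029 0.0018 0.0006]
```

View pics/w3.png

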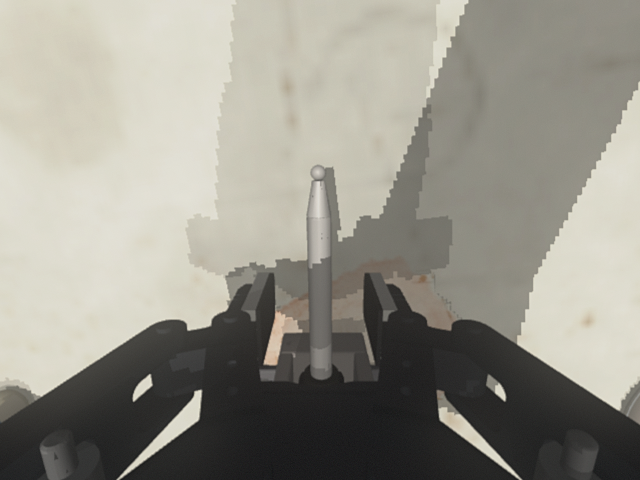

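```bash
python3 -m creep '[[[0,0,0,0,0,0,0],[0,0,0,0,0,0,0],[0,0,0,0,0,0,0],[0,0,0,0,0,0,0],[0,0,0,0,0,0,0],[0,0,0,0,0,0,0]]]' 80
python3 - <<'E'
from h import *
go([.5475-.125*.9895,-.3073+.125*.144,.097],81.7); snap('wrist','w4')
E
```

```text
t: 3.65
eef_pos: [0.5484, -0.3078, 0.0964]
tool_rot: [0.003, 0.753, 0.658, 0.001]
contact_force: [-0.9, -0.2, -1.0]
gripper_width: 0.09
t 3.65 p [ 0.5484 -0.3078  0.0964] yaw 82.31 q [ 0.57  0.66 -0.21  1.8   0.2   0.7   1.68] f [-0.86 -0.23 -0.99] w 0.09
shift [ 0.0016 -0.126  -0.0012] turn [0.0049 0.0026 0.0106]
```

View pics/w4.png

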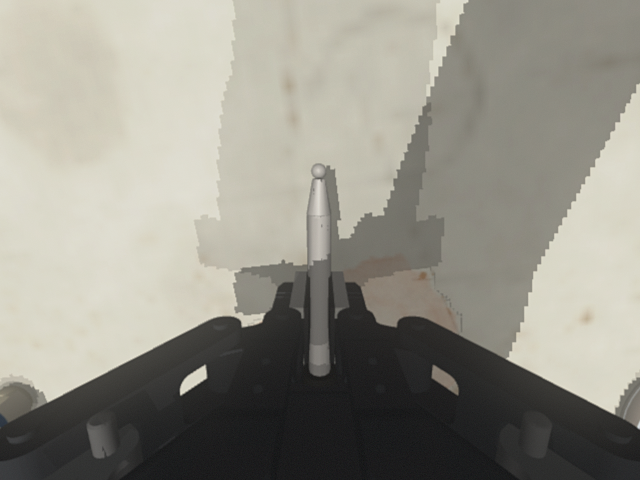

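```bash
python3 -m creep '[[[0,0,0.005,0,-0.01,-0.002,0],[0,0,0,0,-0.02,0,0],[0,0,0,0,-0.02,0,0],[0,0,0,0,-0.02,0,0],[0,0,0,0,0,0,0]]]'
python3 - <<'E'
from h import *
go([.5475-.126*.9895,-.3073+.126*.144,.097],81.7)
E
```

```text
t: 4.12
eef_pos: [0.4741, -0.2966, 0.0975]
tool_rot: [0.002, 0.755, 0.656, 0.0]
contact_force: [-1.0, 1.0, -1.8]
gripper_width: 0.09
t 4.12 p [ 0.4741 -0.2966  0.0975] yaw 81.99 q [ 0.62  0.58 -0.22  1.97  0.21  0.61  1.7 ] f [-0.96  0.96 -1.77] w 0.09
shift [ 0.0003 -0.0519  0.0004] turn [0.0032 0.0019 0.0051]
```

```bash
python3 -m creep '[[[0,0,0.005,0,-0.02,0,0],[0,0,0,0,-0.02,0,0],[0,0,0,0,-0.013,0,0],[0,0,0,0,0,0,0]]]'
python3 - <<'E'
from h import *
go([.5475-.126*.9895,-.3073+.126*.144,.076],81.7)
snap('wrist','w5');snap('scene','s5');snap('side','d5')
E
```

```text
t: 4.45
eef_pos: [0.4168, -0.2883, 0.0977]
tool_rot: [0.002, 0.757, 0.653, -0.0]
contact_force: [-1.6, 0.4, -1.3]
gripper_width: 0.087
t 4.45 p [ 0.4168 -0.2883  0.0977] yaw 81.59 q [ 0.66  0.52 -0.22  2.09  0.21  0.55  1.71] f [-1.58  0.36 -1.31] w 0.087
shift [0.0001 0.006  0.0218] turn [ 0.0022  0.0021 -0.0019]
```

View pics/w5.png

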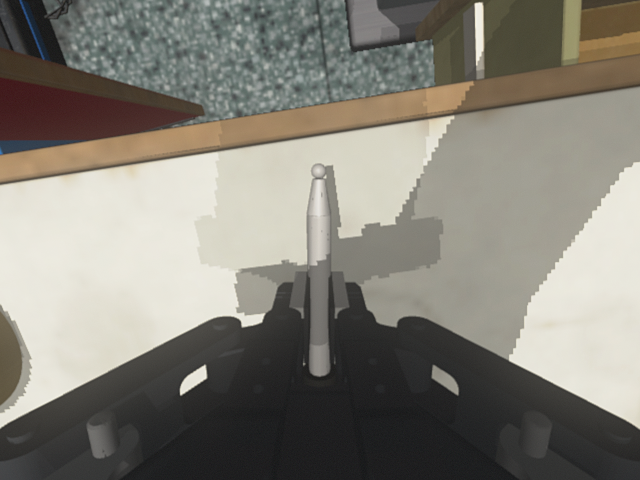

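View pics/d5.png

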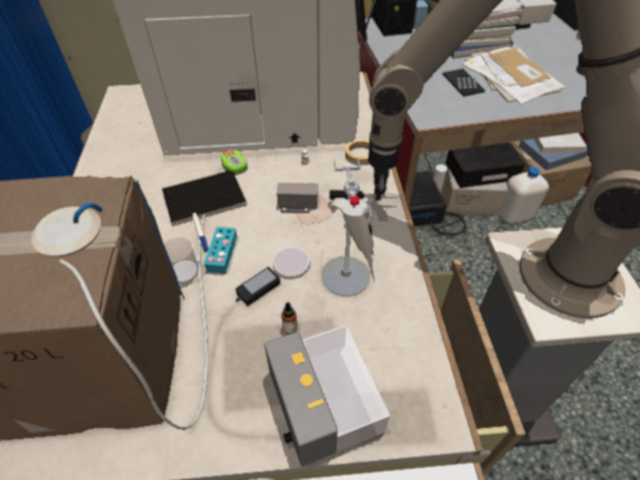

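View pics/s5.png

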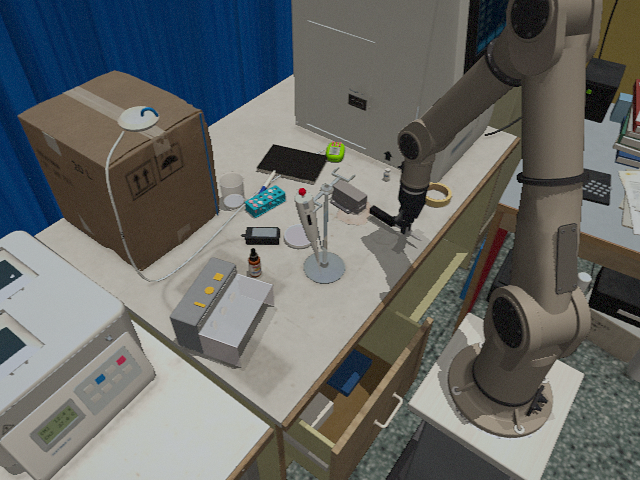

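```bash
python3 -m creep '[[[0,0,0,0,0,0.008,0],[0,0,0,0,0,0.008,0],[0,0,0,0,0,0.004,0],[0,0,0,0,0,0,0],[0,0,0,0,0,0,0]]]'
python3 - <<'E'
from h import *
go([.412,-.288,.0765],81.7)
E
```

```text
t: 5.02
eef_pos: [0.4262, -0.289, 0.0761]
tool_rot: [0.005, 0.756, 0.655, 0.003]
contact_force: [-0.8, 0.4, -0.7]
gripper_width: 0.089
t 5.02 p [ 0.4262 -0.289   0.0761] yaw 81.83 q [ 0.64  0.56 -0.2   2.08  0.22  0.5   1.7 ] f [-0.84  0.36 -0.72] w 0.089
shift [-0.0011 -0.0142 -0.0006] turn [0.0117 0.0024 0.0024]
```

```bash
python3 -m creep '[[[0.01,0,0,0,0,0,0.04],[0,0,0,0,0,0,0.04],[0,0,0,0,0,0,0.04],[0,0,0,0,0,0,0.04],[0,0,0,0,0,0,0.04],[0,0,0,0,0,0,0.04]]]'
python3 - <<'E'
from h import *
snap('wrist','w6');snap('scene','s6');go([.5,-.3,.2],81.7)
E
```

```text
t: 5.52
eef_pos: [0.4276, -0.2891, 0.0766]
tool_rot: [0.002, 0.755, 0.655, -0.0]
contact_force: [-0.1, 0.3, 0.6]
gripper_width: 0.467
t 5.62 p [ 0.4275 -0.2891  0.0765] yaw 81.86 q [ 0.64  0.57 -0.2   2.08  0.22  0.52  1.7 ] f [ 1.04  0.04 -0.21] w 0.466
shift [-0.0009  0.0736 -0.1233] turn [0.0023 0.0028 0.0029]
```

View pics/w6.png

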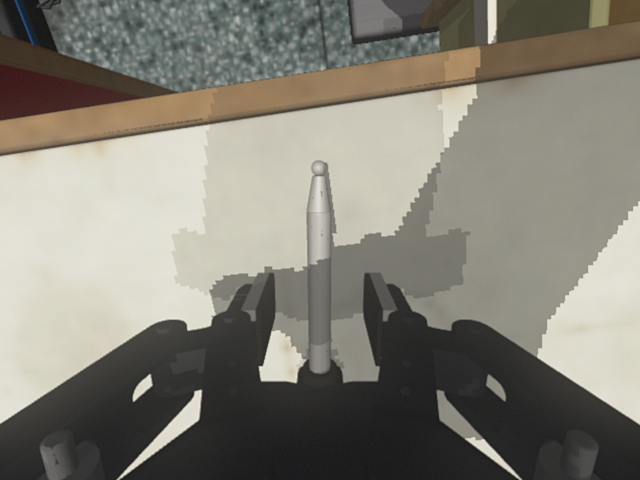

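```bash
python3 - <<'E'
from h import *
d=load('w6');a=onz(d,318.5,160,.011);b=onz(d,319,366,.013)
u=(b-a);u[2]=0;L=np.linalg.norm(u);u/=L;print(a,b,L,np.degrees(np.arctan2(u[1],u[0])),'mid',a+u*.145)
E
python3 -m creep '[[[0,0,0,0,0,-0.03,0.06],[0,0,0,0,0,-0.04,0.06],[0,0,0,0,0.02,-0.04,0.06],[0,0,0,0,0.04,-0.02,0.06],[0,0,0,0,0.03,0,0.06],[0,0,0,0,0,0,0.06]]]'
python3 - <<'E'
from h import *
snap('wrist','w7');snap('scene','s7');go([.51,-.3,.12],81.7)
E
```

```text
[ 0.36909958 -0.28176713  0.011     ] [ 0.46090549 -0.29464842  0.013     ] 0.09270519968662726 -7.987029127752627 mid [ 0.51269301 -0.30191472  0.011     ]
t: 6.12
eef_pos: [0.5151, -0.3014, 0.2101]
tool_rot: [-0.001, 0.756, 0.654, -0.001]
contact_force: [0.0, -0.3, 0.6]
gripper_width: 0.702
t 6.22 p [ 0.5107 -0.3013  0.2086] yaw 81.62 q [ 0.62  0.47 -0.25  1.82  0.15  0.88  1.72] f [-0.19  0.21 -0.56] w 0.703
shift [ 0.0012 -0.0001  0.0886] turn [-0.0091  0.0001 -0.0013]
```

View pics/w7.png

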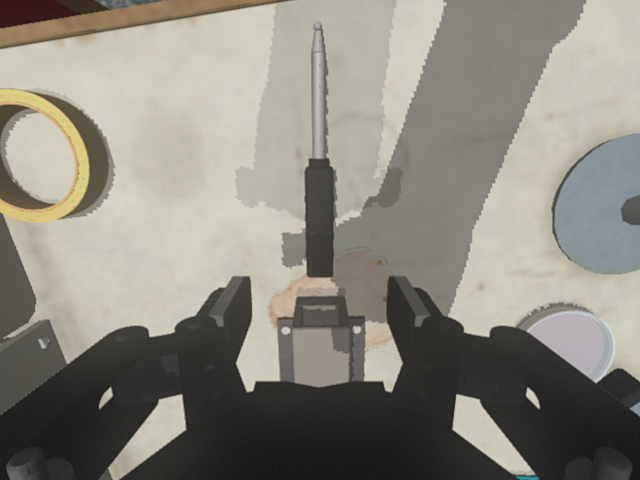

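View pics/s7.png

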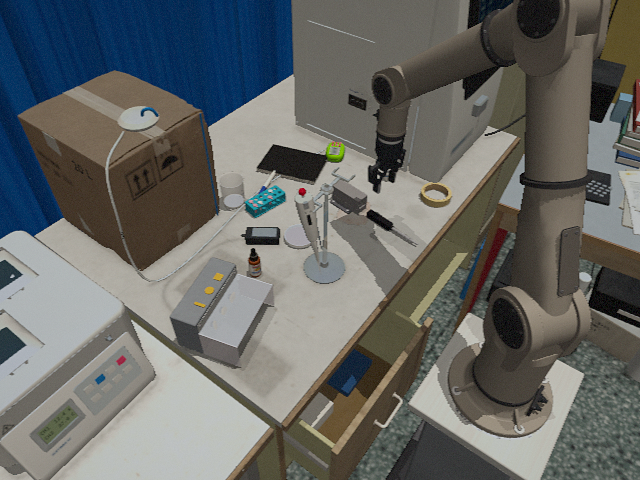

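```bash
python3 - <<'E'
from h import *
d=load('w7')
a=onz(d,318,22,.011);b=onz(d,319,160,.022);c=onz(d,320,262,.022);e=onz(d,320,276,.002)
for p in(a,b,c,e):print(p.round(4))
u=e-a;u[2]=0;u/=np.linalg.norm(u);print(np.degrees(np.arctan2(u[1],u[0])),a+u*.147, np.linalg.norm((e-a)[:2]))
g=a+u*.147;go([g[0],g[1],.076],90+np.degrees(np.arctan2(u[1],u[0])))
E
```

```text
[ 0.3687 -0.2812  0.011 ]
[ 0.4628 -0.2942  0.022 ]
[ 0.543  -0.3051  0.022 ]
[ 0.5632 -0.3079  0.002 ]
-7.818306985881763 [ 0.51430339 -0.30122231  0.011     ] 0.196358212630095
t 6.22 p [ 0.5107 -0.3013  0.2086] yaw 81.62 q [ 0.62  0.47 -0.25  1.82  0.15  0.88  1.72] f [-0.19  0.21 -0.56] w 0.703
shift [0.0006 0.0047 0.1325] turn [-0.0091  0.     -0.0097]
```

```bash
python3 -m creep '[[[-0.009,0,0,0,0,0.035,0.06],[0,0,0,0,0,0.035,0.06],[0,0,0,0,0,0.025,0.06],[0,0,0,0,0,0,0.06]]]'
python3 - <<'E'
from h import *
go([.514,-.3013,.076],82.1)
E
```

```text
t: 6.55
eef_pos: [0.5057, -0.302, 0.1107]
tool_rot: [-0.0, 0.758, 0.653, -0.001]
contact_force: [-1.0, 0.4, 0.4]
gripper_width: 0.701
t 6.55 p [ 0.5057 -0.302   0.1107] yaw 81.5 q [ 0.6   0.59 -0.22  1.89  0.2   0.68  1.68] f [-1.02  0.41  0.36] w 0.701
shift [0.002  0.0082 0.0347] turn [-0.002   0.0017 -0.0105]
```

```bash
python3 -m creep '[[[0,0,-0.01,0.002,0.006,0.015,0.05],[0,0,0,0,0,0.014,0.05],[0,0,0,0,0,0,0.05]]]'
python3 - <<'E'
from h import *
go([.514,-.3013,.076],82.1)
E
```

```text
t: 6.8
eef_pos: [0.507, -0.3009, 0.0799]
tool_rot: [-0.003, 0.755, 0.656, -0.003]
contact_force: [-1.3, -1.0, -0.2]
gripper_width: 0.584
t 6.8 p [ 0.507  -0.3009  0.0799] yaw 81.96 q [ 0.59  0.64 -0.21  1.89  0.22  0.64  1.67] f [-1.31 -0.96 -0.21] w 0.584
shift [0.0006 0.007  0.0038] turn [-0.0094  0.0008 -0.0024]
```

```bash
python3 -m creep '[[[-0.009,0,-0.002,0,0.008,0.003,0.04],[0,0,0,0,0,0,0.04],[0,0,0,0,0,0,0.04]]]'
python3 - <<'E'
from h import *
go([.514,-.3013,.076],82.1);snap('wrist','w8')
E
```

```text
t: 7.05
eef_pos: [0.5148, -0.3028, 0.0783]
tool_rot: [0.001, 0.755, 0.656, -0.0]
contact_force: [0.3, 0.0, 0.3]
gripper_width: 0.47
t 7.05 p [ 0.5148 -0.3028  0.0783] yaw 82.01 q [ 0.59  0.65 -0.21  1.88  0.22  0.63  1.67] f [0.3  0.04 0.34] w 0.47
shift [ 0.0014 -0.001   0.0023] turn [ 0.0004  0.0015 -0.0016]
```

View pics/w8.png

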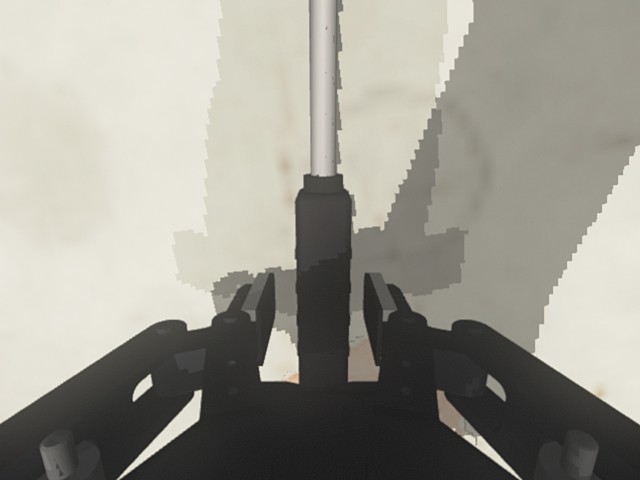

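Handle is squarely between the pads (centre about u=323). Lower 2 mm and close.

```bash
python3 -m creep '[[[0,0,0,0.0015,0,0.002,0.03],[0,0,0,0,0,0,0.0],[0,0,0,0,0,0,0],[0,0,0,0,0,0,0],[0,0,0,0,0,0,0],[0,0,0,0,0,0,0]]]' 80
python3 - <<'E'
from h import *
go([.514,-.3013,.076],82.1)
E
```

```text
t: 7.6
eef_pos: [0.5161, -0.3017, 0.0789]
tool_rot: [0.003, 0.755, 0.656, 0.0]
contact_force: [0.1, 0.3, -1.3]
gripper_width: 0.232
t 7.6 p [ 0.5161 -0.3017  0.0789] yaw 81.99 q [ 0.58  0.65 -0.21  1.88  0.22  0.63  1.66] f [ 0.1   0.27 -1.34] w 0.232
shift [ 0.0001 -0.0022  0.0029] turn [ 0.0044  0.0029 -0.0019]
```

```bash
python3 -m creep '[[[0,0,0,0,0,-0.02,0],[0,0,0,0,0,-0.04,0],[0,0,0,0,0,-0.04,0],[0,0,0,0,0,-0.04,0],[0,0,0,0,0,-0.04,0],[0,0,0,0,0,-0.04,0],[0,0,0.05,0,0,-0.04,0],[0,0,0.1,0,0,-0.04,0],[0,0,0.1,0,0,-0.04,0],[0,0,0.1,0,0,-0.04,0],[0,0,0.1,0,0,-0.02,0],[0,0,0,0,0,0,0]]]'
python3 - <<'E'
from h import *
go([.47,-.3,.46],-74);snap('wrist','w9')
E
```

```text
t: 8.6
eef_pos: [0.5119, -0.2994, 0.4941]
tool_rot: [-0.002, 0.887, 0.462, -0.002]
contact_force: [0.6, -0.3, -0.7]
gripper_width: 0.24
t 8.6 p [ 0.5119 -0.2994  0.4941] yaw 55.04 q [ 0.58  0.24 -0.2   1.47  0.05  1.44  1.34] f [ 0.61 -0.26 -0.74] w 0.24
shift [-0.0244 -0.0339  0.0343] turn [-1.5000e-03  6.2000e-03  2.2522e+00]
```

View pics/w9.png

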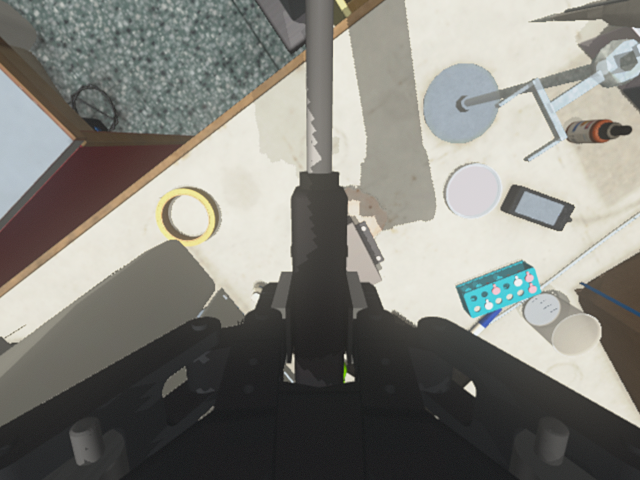

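```bash
python3 -m creep '[[[0,0,0.12,0,0,0,0],[0,0,0.12,0,0,0,0],[0,0,0.12,0,0,0,0],[0,0,0.12,0,0,0,0],[0,0,0.12,0,0,0,0],[0,0,0.12,0,0,0,0],[0,0,0.12,0,0,0,0],[0,0,0.12,0,0,0,0],[0,0,0.12,0,0,0,0],[0,0,0.12,0,0,0,0],[0,0,0.12,0,0,0,0],[0,0,0.12,0,0,0,0],[0,0,0.12,0,0,0,0],[0,0,0.12,0,0,0,0],[0,0,0.12,0,0,0,0],[0,0,0.12,0,0,0,0],[0,0,0.12,0,0,0,0],[0,0,0.12,0,0,0,0],[0,0,0.08,0,0,0,0]]]'
python3 - <<'E'
from h import *
go([.44,.17,.49],-74)
d=load('side0');W=cloud(d)
hsv=None
E
```

```text
t: 10.23
eef_pos: [0.5006, -0.295, 0.447]
tool_rot: [0.01, 0.783, -0.621, -0.037]
contact_force: [0.2, 0.2, -1.0]
gripper_width: 0.24
t 10.23 p [ 0.5006 -0.295   0.447 ] yaw -76.97 q [ 0.35  0.25  0.09  1.56 -0.02  1.41 -0.9 ] f [ 0.22  0.25 -1.01] w 0.24
shift [-0.4681 -0.0444 -0.0247] turn [ 0.0596  0.0466 -0.0504]
```

```bash
python3 -m creep '[[[0.03,0.023,-0.05,-0.02,0,-0.03,0],[0.03,0.023,0,-0.04,0,-0.01,0],[0,0,0,-0.041,0,0,0],[0,0,0,-0.041,0,0,0],[0,0,0,-0.041,-0.005,0,0],[0,0,0,-0.041,-0.005,0,0],[0,0,0,-0.041,-0.005,0,0],[0,0,0,-0.041,-0.005,0,0],[0,0,0,-0.041,-0.005,0,0],[0,0,0,-0.041,-0.005,0,0],[0,0,0,-0.041,-0.005,0,0],[0,0,0,-0.03,-0.005,0,0],[0,0,0,0,0,0,0]]]'
python3 - <<'E'
from h import *
go([.43,.17,.49],-74.2)
snap('wrist','w10');snap('scene','s10');snap('side','d10')
d=load('side0')
P=[onz(d,298.6,332.9,.125),onz(d,336.6,432.9,.125),onz(d,347.1,325.1,.09),onz(d,389.4,415.7,.09)]
for i in (0,2):
    u=P[i+1]-P[i];print(P[i].round(4),P[i+1].round(4),np.linalg.norm(u),np.degrees(np.arctan2(-u[0],u[1])))
E
```

```text
t: 11.32
eef_pos: [0.4002, 0.1628, 0.4624]
tool_rot: [0.013, 0.804, -0.594, -0.016]
contact_force: [0.0, 0.3, -1.0]
gripper_width: 0.235
t 11.32 p [0.4002 0.1628 0.4624] yaw -72.94 q [-0.12 -0.02 -0.39  1.83 -0.03  1.37 -1.78] f [ 0.04  0.35 -1.  ] w 0.235
shift [ 0.0015 -0.0295 -0.0288] turn [0.0408 0.0094 0.0222]
[0.66   0.1664 0.125 ] [0.6096 0.3568 0.125 ] 0.19691148181929427 14.848236697318761
[0.5618 0.1375 0.09  ] [0.5119 0.3243 0.09  ] 0.19334395277840477 14.95182082894568
```

View pics/w10.png

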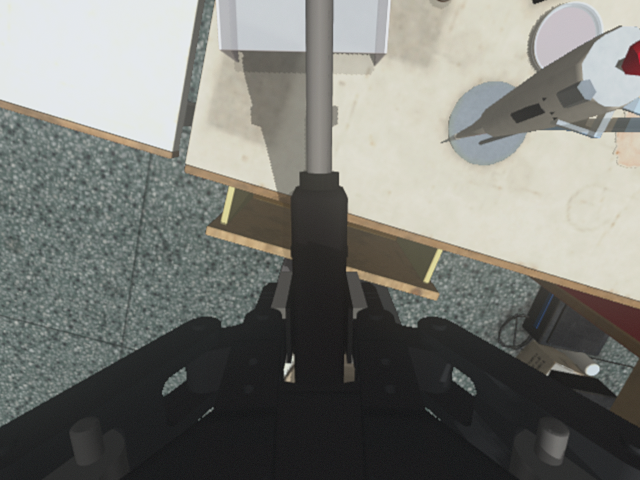

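View pics/s10.png

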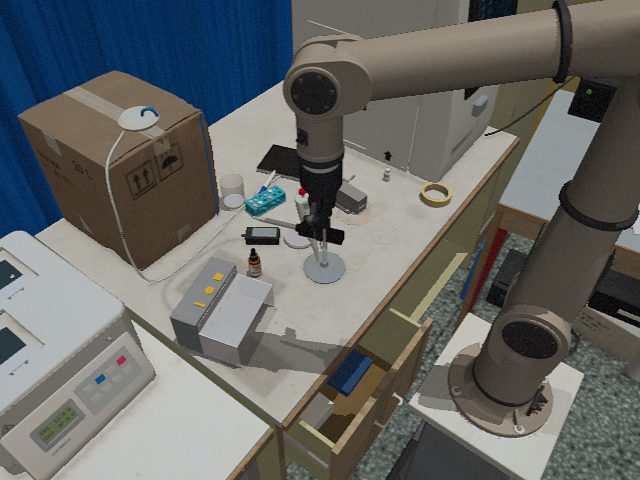

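View pics/d10.png

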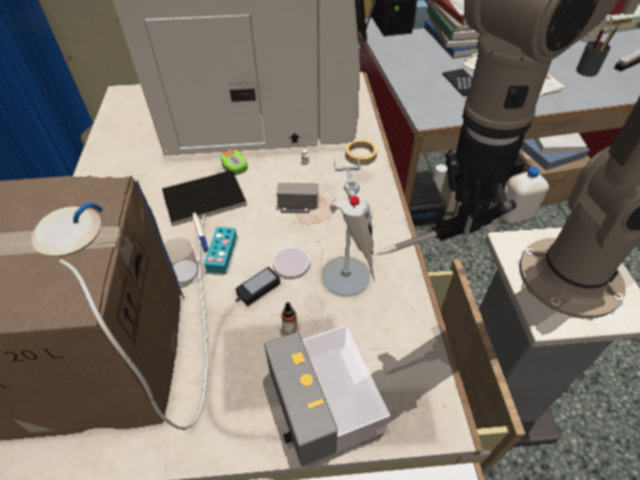

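```bash
python3 - <<'E'
from h import *
go([.377,.215,.25],-85)
E
```

```text
t 11.47 p [0.4023 0.1562 0.4626] yaw -73.51 q [-0.12 -0.02 -0.38  1.83 -0.02  1.37 -1.77] f [ 0.38 -1.26 -0.42] w 0.232
shift [-0.0621 -0.0012  0.2131] turn [0.0418 0.0029 0.2006]
```

```bash
python3 -m creep '[[[0.02,0,0.05,-0.012,0,0.03,0],[0.02,0,0.05,-0.012,0,0.035,0],[0,0,0.05,-0.012,0,0.035,0],[0,0,0.05,-0.012,0,0.035,0],[0,0,0,-0.012,0,0.035,0],[0,0,0,0,0,0.03,0],[0,0,0,0,0,0,0]]]'
python3 - <<'E'
from h import *
go([.377,.215,.25],-85)
E
```

```text
t: 12.05
eef_pos: [0.3946, 0.2032, 0.2542]
tool_rot: [-0.002, 0.728, -0.686, 0.001]
contact_force: [-1.3, -1.0, -1.5]
gripper_width: 0.238
t 12.05 p [0.3946 0.2032 0.2542] yaw -86.6 q [-0.21  0.19 -0.44  2.11  0.11  0.86 -2.23] f [-1.26 -1.05 -1.49] w 0.238
shift [-0.0129  0.0169  0.0041] turn [-0.004   0.0006 -0.028 ]
```

```bash
python3 -m creep '[[[0,0,-0.028,-0.007,0.009,0.02,0],[0,0,0,-0.006,0.009,0.025,0],[0,0,0,0,0,0.02,0],[0,0,0,0,0,0,0],[0,0,0,0,0,0,0]]]'
python3 - <<'E'
from h import *
go([.377,.215,.13],-85);snap('side','d11');snap('scene','s11');snap('wrist','w11')
E
```

```text
t: 12.47
eef_pos: [0.3804, 0.2081, 0.1898]
tool_rot: [-0.0, 0.734, -0.679, 0.003]
contact_force: [0.9, 0.4, -1.1]
gripper_width: 0.239
t 12.47 p [0.3804 0.2081 0.1898] yaw -85.54 q [-0.26  0.28 -0.44  2.19  0.19  0.7  -2.32] f [ 0.89  0.35 -1.1 ] w 0.239
shift [-0.0074  0.0031  0.0598] turn [-0.0047 -0.0036 -0.0094]
```

View pics/d11.png

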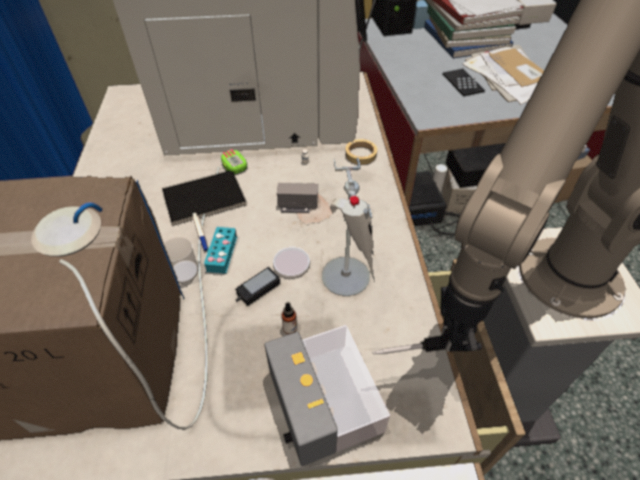

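View pics/w11.png

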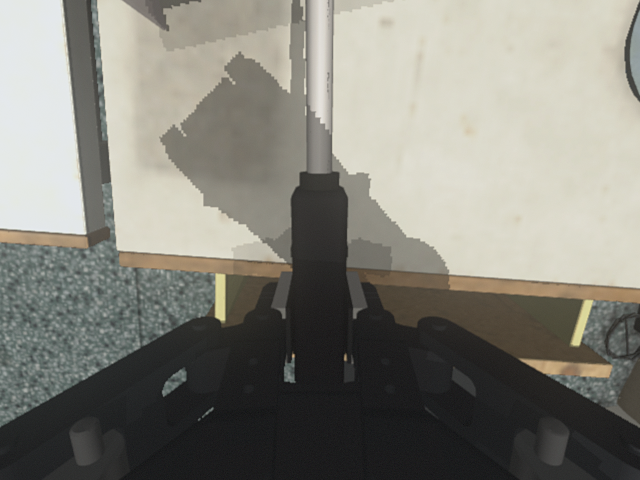

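```bash
python3 - <<'E'
from h import *
a=load('d11');b=load('s11')
i1=cv2.resize(a['color'][310:400,340:480,::-1],None,fx=5,fy=5,interpolation=2)
i2=cv2.resize(b['color'][230:360,200:400,::-1],None,fx=4,fy=4,interpolation=2)
cv2.imwrite('pics/c6.png',i1);cv2.imwrite('pics/c7.png',i2)
o,p,R=tool();t=p+R@np.array([0,-.148,.068]);print('pred',t,proj(a,t),proj(b,t))
E
```

```text
pred [0.52893439 0.22011958 0.12366191] (np.float64(371.4845814415004), np.float64(353.2427043693445)) (np.float64(259.54569155440754), np.float64(305.30918784544093))
```

View pics/c6.png

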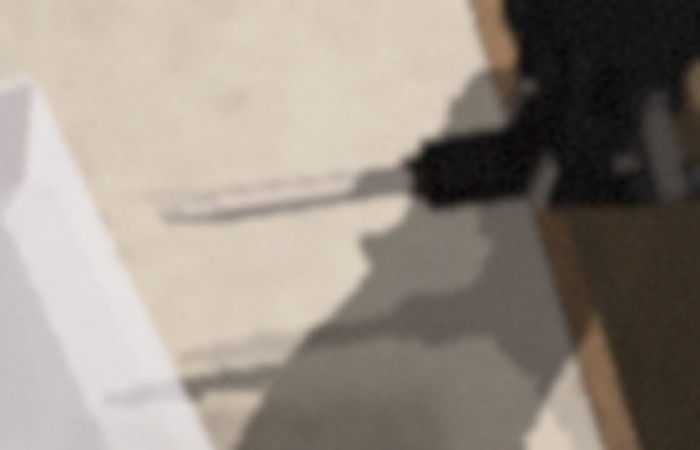

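View pics/c7.png

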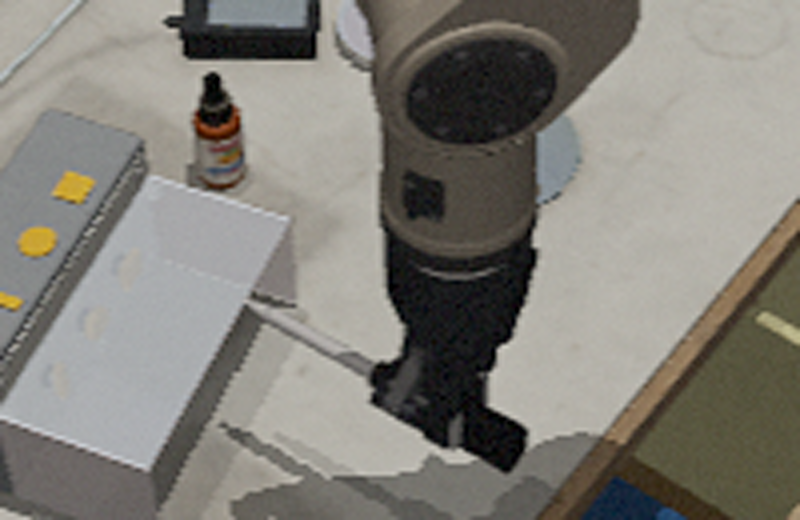

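```bash
python3 - <<'E'
from h import *
b=load('s11')
for n,u,v in(('sq',231.8,296),('rd',223.3,310.5),('bar',214.5,324.5)): print(n,onz(b,u,v,.06).round(4))
for P in ((.6333,.2099,.06),(.6215,.2533,.06)): print(proj(b,P))
for u,v in ((272.5,284.5),(237.5,347.5)): print('guard edge top corner',onz(b,u,v,.09).round(4))
t=[onz(b,262.5,305,.1237),onz(load('d11'),372.6,352.8,.1237)];print(t)
E
```

```text
sq [0.6387 0.2074 0.06  ]
rd [0.6244 0.2529 0.06  ]
bar [0.6123 0.2955 0.06  ]
(np.float64(232.6867100482884), np.float64(297.65200307241605))
(np.float64(224.01888647165566), np.float64(311.1924914429508))
guard edge top corner [0.564  0.1345 0.09  ]
guard edge top corner [0.5093 0.3212 0.09  ]
[array([0.52401309, 0.21529681, 0.1237    ]), array([0.52674896, 0.21944091, 0.1237    ])]
```

```bash
python3 -m creep '[[[0,0,-0.009,-0.007,0.003,0.015,0],[0,0,0,0,0,0.02,0],[0,0,0,0,0,0.02,0],[0,0,0,0,0,0.005,0],[0,0,0,0,0,0,0]]]'
python3 - <<'E'
from h import *
go([.377,.215,.13],-85)
o,p,R=tool();t=p+R@np.array([0,-.146,.068]);print('tip',t)
E
```

```text
t: 13.03
eef_pos: [0.3848, 0.2174, 0.1367]
tool_rot: [-0.01, 0.736, -0.677, 0.007]
contact_force: [0.4, 0.5, -0.6]
gripper_width: 0.235
t 13.03 p [0.3848 0.2174 0.1367] yaw -85.29 q [-0.32  0.38 -0.39  2.22  0.29  0.56 -2.42] f [ 0.43  0.48 -0.61] w 0.235
shift [0.0018 0.0081 0.0065] turn [-0.0232  0.0033 -0.0051]
tip [0.53180729 0.22974334 0.07213107]
```

```bash
python3 -m creep '[[[-0.023,0.003,0,0.002,0.003,0.007,0],[0,0,0,0,0,0.002,0],[0,0,0,0,0,0,0]]]'
python3 - <<'E'
from h import *
o,p,R=tool();t=p+R@np.array([0,-.146,.068]);print('tip',t,'dir',-R[:,1])
go([p[0]+.04,p[1]+.005,.128],-74.4)
E
```

```text
t: 13.28
eef_pos: [0.3838, 0.2156, 0.13]
tool_rot: [-0.001, 0.735, -0.678, 0.0]
contact_force: [-0.5, 0.3, -1.3]
gripper_width: 0.233
tip [0.52945951 0.22758554 0.06226623] dir [0.99669855 0.08116453 0.00207884]
t 13.28 p [0.3838 0.2156 0.13  ] yaw -85.34 q [-0.32  0.4  -0.4   2.22  0.28  0.57 -2.41] f [-0.55  0.26 -1.26] w 0.233
shift [-0.0017 -0.0403  0.002 ] turn [-0.0022  0.0012 -0.191 ]
```

```bash
python3 -m creep '[[[0,0,-0.03,0.005,-0.014,0,0],[0,0,-0.03,0.007,-0.014,0.001,0],[0,0,-0.03,0.008,-0.014,0.001,0],[0,0,-0.03,0.008,-0.014,0,0],[0,0,-0.03,0.008,-0.014,0,0],[0,0,-0.03,0.006,-0.01,0,0],[0,0,0,0,0,0,0]]]'
python3 - <<'E'
from h import *
o,p,R=tool();t=p+R@np.array([0,-.146,.068]);print('tip',t,'dir',-R[:,1])
go([.4704,.1632,.128],-74.4); snap('scene','s12');snap('side','d12')
b=load('s12');cv2.imwrite('pics/c8.png',cv2.resize(b['color'][230:360,180:380,::-1],None,fx=4,fy=4,interpolation=2))
b=load('d12');cv2.imwrite('pics/c9.png',cv2.resize(b['color'][310:460,250:450,::-1],None,fx=4,fy=4,interpolation=2))
E
```

```text
t: 13.87
eef_pos: [0.475, 0.1858, 0.1328]
tool_rot: [-0.004, 0.796, -0.605, 0.002]
contact_force: [0.0, -0.2, -0.5]
gripper_width: 0.238
tip [0.61621217 0.2251108  0.0660683 ] dir [0.963551   0.26739493 0.00833219]
t 13.87 p [0.475  0.1858 0.1328] yaw -74.49 q [-0.15  0.48 -0.42  2.06  0.32  0.65 -2.09] f [ 0.01 -0.25 -0.53] w 0.238
shift [0.0206 0.0105 0.0047] turn [-0.0083  0.0016 -0.0016]
```

View pics/c8.png

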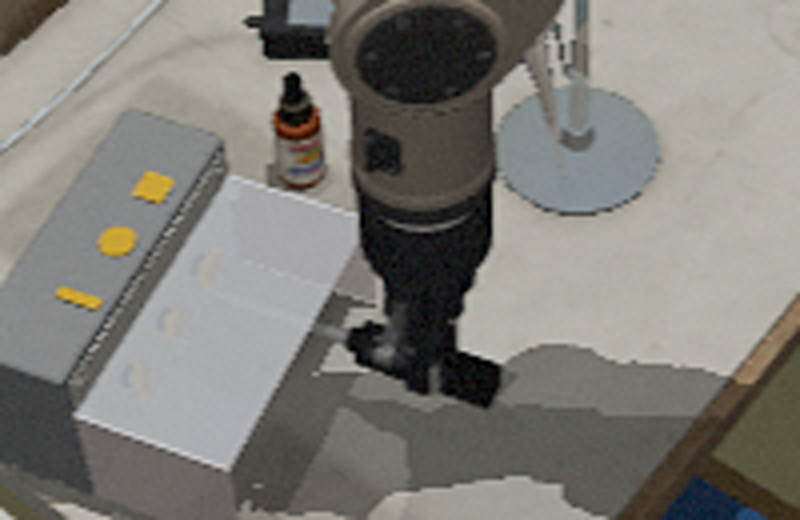

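View pics/c9.png

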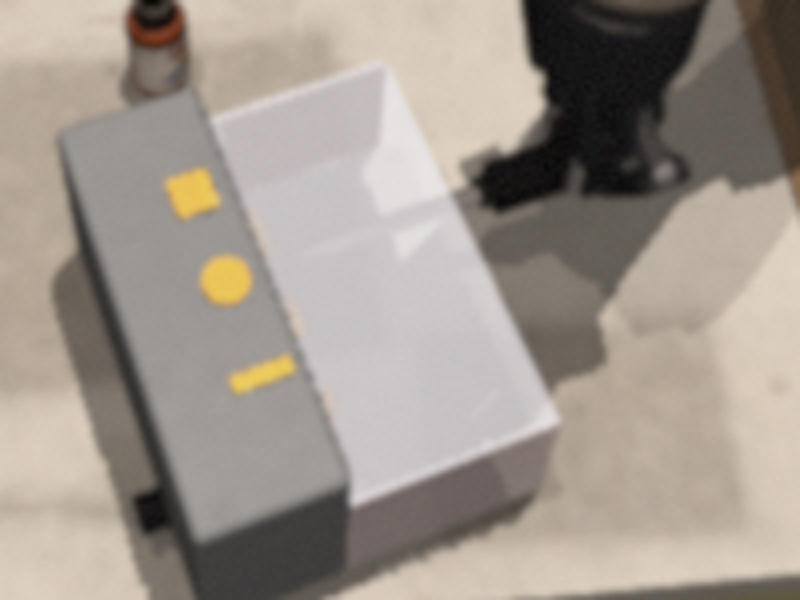

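```bash
python3 -m creep '[[[-0.008,0,0,0.01,0.005,0.003,0],[0,0,0,0.01,0.005,0.003,0],[0,0,0,0,0,0,0],[0,0,0,0,0,0,0]]]'
python3 - <<'E'
from h import *
o,p,R=tool();t=p+R@np.array([0,-.146,.068]);print('tip',t,'dir',-R[:,1])
go([.4704,.1632,.128],-74.4); snap('scene','s13');snap('side','d13')
cl=cv2.createCLAHE(4,(4,4))
for n,y,x,k in (('s13',280,200,'c10'),('d13',330,290,'c11')):
    b=load(n);print(n,proj(b,t),proj(b,[.635,.2092,.06]),proj(b,[.6225,.2532,.06]))
    g=b['color'][y:y+60,x:x+80,::-1]; g=cv2.resize(g,None,fx=9,fy=9,interpolation=2)
    lab=cv2.cvtColor(g,cv2.COLOR_BGR2LAB);lab[...,0]=cl.apply(lab[...,0]);cv2.imwrite('pics/'+k+'.png',cv2.cvtColor(lab,cv2.COLOR_LAB2BGR))
E
```

```text
t: 14.3
eef_pos: [0.4644, 0.1634, 0.1261]
tool_rot: [0.001, 0.796, -0.605, -0.002]
contact_force: [-0.3, 0.2, -0.3]
gripper_width: 0.238
tip [0.60467011 0.20260271 0.05736655] dir [ 0.96323172  0.26863015 -0.00474221]
t 14.3 p [0.4644 0.1634 0.1261] yaw -74.42 q [-0.12  0.48 -0.42  2.1   0.32  0.63 -2.05] f [-0.28  0.21 -0.31] w 0.238
shift [ 0.0018 -0.0057 -0.002 ] turn [ 0.0047  0.0017 -0.0003]
s13 (np.float64(243.17861686856693), np.float64(301.96753044114706)) (np.float64(232.38425873802072), np.float64(297.1491383773139)) (np.float64(223.75251150223033), np.float64(310.9651481659519))
d13 (np.float64(329.0873976669997), np.float64(364.26781122518764)) (np.float64(313.99046809011423), np.float64(368.0833212289426)) (np.float64(322.54241446428495), np.float64(389.2194205642504))
```

View pics/c10.png

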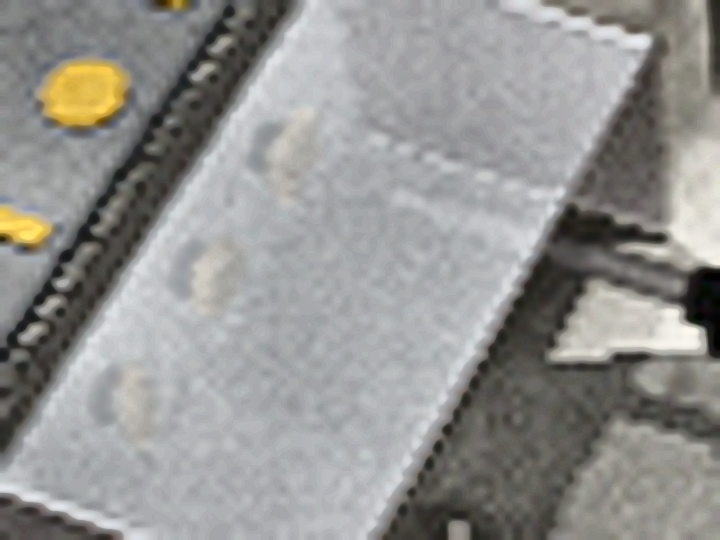

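View pics/c11.png

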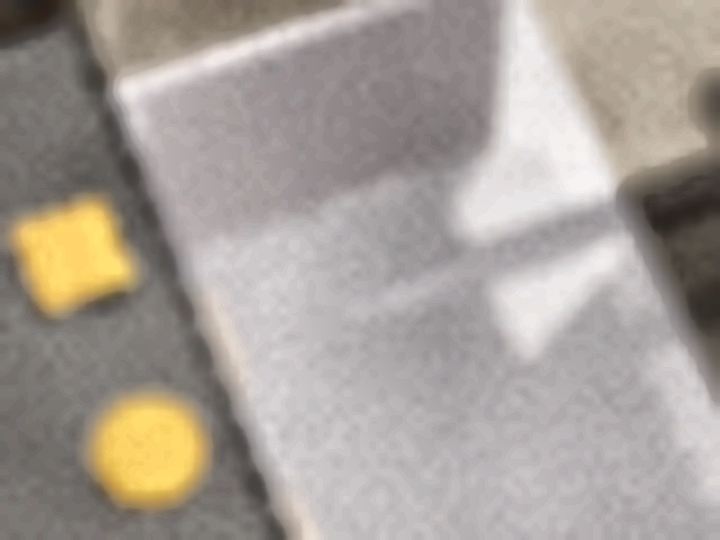

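```bash
python3 -m creep '[[[0.004,0.001,0,0.002,-0.01,-0.001,0],[0,0,0,0,-0.01,0,0],[0,0,0,0,-0.003,0,0],[0,0,0,0,0,0,0]]]'
cat > f.py <<'E'
from h import *
import sys
o,p,R=tool();L=float(sys.argv[1]);t=p+R@np.array([0,-L,.068]);X=np.array([.963,.269,0]);Y=np.array([-.269,.963,0])
q=np.array([.635,.2092,.06]) if sys.argv[2]=='sq' else np.array([.6225,.2532,.06])
print('t',round(o['t'],2),'tip-contact box x,y,z mm',(1000*np.array([X@(t-q),Y@(t-q),(t-q)[2]])).round(1),'dir',(-R[:,1]).round(4),'F along',round(float(X@o['contact_force']),2),'Fy',round(float(Y@o['contact_force']),2),'TCPx',round(float(X@p)*1000,2))
go(p,-74.4)
E
python3 f.py .146 sq
```

```text
t: 14.73
eef_pos: [0.4901, 0.1696, 0.1276]
tool_rot: [-0.001, 0.797, -0.604, -0.0]
contact_force: [-0.2, -0.4, -1.2]
gripper_width: 0.236
t 14.73 tip-contact box x,y,z mm [-4.1  1.1 -0.1] dir [0.9628 0.2701 0.0015] F along -0.29 Fy -0.34 TCPx 517.58
t 14.73 p [0.4901 0.1696 0.1276] yaw -74.33 q [-0.12  0.5  -0.41  2.04  0.32  0.66 -2.04] f [-0.19 -0.41 -1.2 ] w 0.236
shift [0. 0. 0.] turn [-0.0015  0.0012  0.0012]
```

```bash
python3 -m creep '[[[0,0,0,0.0008,-0.003,0,0],[0,0,0,0,0,0,0]]]'; python3 f.py .146 sq; python3 -m creep '[[[0,0,0,0,-0.002,0,0],[0,0,0,0,0,0,0]]]'; python3 f.py .146 sq
```

```text
t: 14.9
eef_pos: [0.4931, 0.1702, 0.1273]
tool_rot: [-0.0, 0.797, -0.604, -0.001]
contact_force: [-3.2, -0.6, -0.4]
gripper_width: 0.234
t 14.9 tip-contact box x,y,z mm [-1.2  0.9 -0.7] dir [ 9.626e-01  2.708e-01 -3.000e-04] F along -3.27 Fy 0.26 TCPx 520.65
t 14.9 p [0.4931 0.1702 0.1273] yaw -74.29 q [-0.12  0.51 -0.41  2.03  0.32  0.66 -2.04] f [-3.22 -0.63 -0.42] w 0.234
shift [0. 0. 0.] turn [0.0003 0.0014 0.002 ]
t: 15.07
eef_pos: [0.4941, 0.1705, 0.1269]
tool_rot: [0.001, 0.797, -0.604, -0.001]
contact_force: [-2.8, -0.3, 1.1]
gripper_width: 0.235
t 15.07 tip-contact box x,y,z mm [-0.3  1.  -1.6] dir [ 0.9625  0.2712 -0.0029] F along -2.75 Fy 0.45 TCPx 521.69
t 15.07 p [0.4941 0.1705 0.1269] yaw -74.27 q [-0.12  0.51 -0.41  2.03  0.32  0.66 -2.04] f [-2.77 -0.3   1.11] w 0.235
shift [0. 0. 0.] turn [0.0029 0.0009 0.0023]
```

```bash
python3 -m creep '[[[0,0,0,0,-0.002,0,0],[0,0,0,0,0,0,0]]]'; python3 f.py .146 sq; python3 -m creep '[[[0,0,0,0,0,0,0]]]'; python3 f.py .146 sq
```

```text
t: 15.23
eef_pos: [0.4951, 0.1708, 0.1266]
tool_rot: [0.002, 0.797, -0.604, -0.002]
contact_force: [-3.6, -1.7, 1.3]
gripper_width: 0.229
t 15.23 tip-contact box x,y,z mm [ 0.6  1.  -2.1] dir [ 0.9624  0.2714 -0.0049] F along -3.87 Fy -0.65 TCPx 522.74
t 15.23 p [0.4951 0.1708 0.1266] yaw -74.25 q [-0.12  0.51 -0.41  2.03  0.32  0.67 -2.04] f [-3.55 -1.67  1.25] w 0.229
shift [0. 0. 0.] turn [0.0049 0.0005 0.0026]
t: 15.32
eef_pos: [0.4948, 0.1707, 0.1265]
tool_rot: [0.002, 0.797, -0.604, -0.002]
contact_force: [-2.3, -0.6, 0.7]
gripper_width: 0.234
t 15.32 tip-contact box x,y,z mm [ 0.2  1.  -2.3] dir [ 0.9624  0.2715 -0.0055] F along -2.41 Fy 0.07 TCPx 522.42
t 15.32 p [0.4948 0.1707 0.1265] yaw -74.25 q [-0.12  0.51 -0.41  2.03  0.32  0.67 -2.04] f [-2.34 -0.58  0.69] w 0.234
shift [0. 0. 0.] turn [0.0055 0.0003 0.0027]
```

```bash
python3 -m creep '[[[0.005,0,0,0,-0.0015,-0.001,0],[0,0,0,0,-0.001,0,0],[0,0,0,0,-0.0005,0,0],[0,0,0,0,-0.0005,0,0],[0,0,0,0,0,0,0],[0,0,0,0,0,0,0]]]'; python3 f.py .146 sq
python3 - <<'E'
from h import *
snap('scene','s14')
cl=cv2.createCLAHE(4,(4,4))
for n,y,x,k in (('s14',280,200,'c12'),):
    b=load(n)
    g=b['color'][y:y+60,x:x+80,::-1]; g=cv2.resize(g,None,fx=9,fy=9,interpolation=2)
    lab=cv2.cvtColor(g,cv2.COLOR_BGR2LAB);lab[...,0]=cl.apply(lab[...,0]);cv2.imwrite('pics/'+k+'.png',cv2.cvtColor(lab,cv2.COLOR_LAB2BGR))
E
```

```text
t: 15.82
eef_pos: [0.4964, 0.1711, 0.1268]
tool_rot: [0.002, 0.798, -0.603, -0.001]
contact_force: [-4.2, 0.2, 1.5]
gripper_width: 0.235
t 15.82 tip-contact box x,y,z mm [ 1.9  1.  -1.9] dir [ 0.9623  0.2721 -0.0045] F along -3.97 Fy 1.26 TCPx 524.04
t 15.82 p [0.4964 0.1711 0.1268] yaw -74.21 q [-0.12  0.51 -0.41  2.02  0.32  0.67 -2.04] f [-4.16  0.15  1.51] w 0.235
shift [0. 0. 0.] turn [ 0.0045 -0.0005  0.0033]
```

View pics/c12.png

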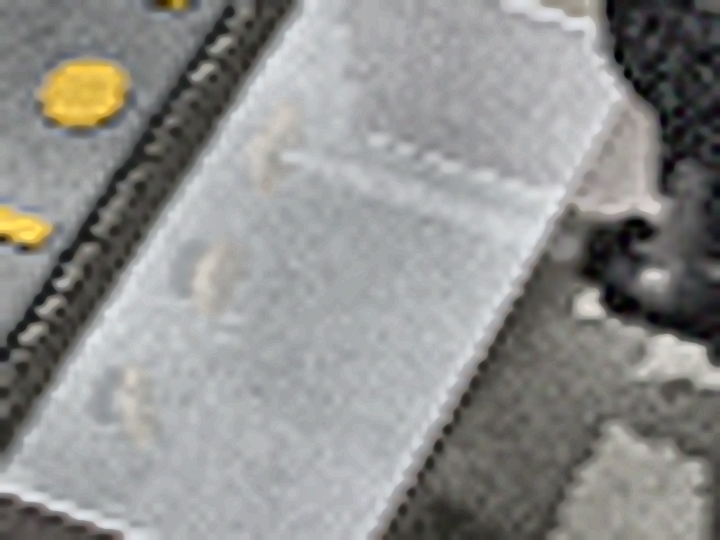

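```bash
python3 -m creep '[[[0.002,0,0,0,0.012,-0.001,0],[0,0,0,0,0.014,0,0],[0,0,0,-0.012,0,0,0],[0,0,0,-0.014,0,0,0],[0,0,0,-0.014,0,0,0],[0,0,0,-0.002,0,0,0],[0,0,0,0,0,0,0]]]'; python3 f.py .144 rd
```

```text
t: 16.45
eef_pos: [0.4668, 0.2086, 0.1306]
tool_rot: [-0.007, 0.796, -0.605, 0.003]
contact_force: [-0.8, -0.2, -1.5]
gripper_width: 0.237
t 16.45 tip-contact box x,y,z mm [-16.9  -0.9   4.8] dir [0.9632 0.2684 0.0153] F along -0.81 Fy 0.05 TCPx 505.64
t 16.45 p [0.4668 0.2086 0.1306] yaw -74.43 q [-0.2   0.48 -0.42  2.07  0.32  0.64 -2.14] f [-0.8  -0.17 -1.48] w 0.237
shift [0. 0. 0.] turn [-0.0153  0.0036 -0.0005]
```

```bash
python3 -m creep '[[[-0.015,0.003,0,-0.001,-0.003,0.003,0],[0,0,0,0,-0.003,0,0],[0,0,0,0,0,0,0]]]'; python3 f.py .144 rd; python3 - <<'E'
from h import *
snap('scene','s15')
cl=cv2.createCLAHE(4,(4,4))
for n,y,x,k in (('s15',280,200,'c13'),):
    b=load(n)
    g=b['color'][y:y+60,x:x+80,::-1]; g=cv2.resize(g,None,fx=9,fy=9,interpolation=2)
    lab=cv2.cvtColor(g,cv2.COLOR_BGR2LAB);lab[...,0]=cl.apply(lab[...,0]);cv2.imwrite('pics/'+k+'.png',cv2.cvtColor(lab,cv2.COLOR_LAB2BGR))
E
```

```text
t: 16.7
eef_pos: [0.4749, 0.2111, 0.1279]
tool_rot: [-0.001, 0.796, -0.605, 0.0]
contact_force: [0.2, -0.1, -1.4]
gripper_width: 0.234
t 16.7 tip-contact box x,y,z mm [-9.3 -1.   0.2] dir [0.9635 0.2678 0.002 ] F along 0.18 Fy -0.16 TCPx 514.17
t 16.7 p [0.4749 0.2111 0.1279] yaw -74.47 q [-0.2   0.5  -0.42  2.04  0.32  0.66 -2.13] f [ 0.22 -0.11 -1.39] w 0.234
shift [0. 0. 0.] turn [-0.002   0.0005 -0.0011]
```

View pics/c13.png

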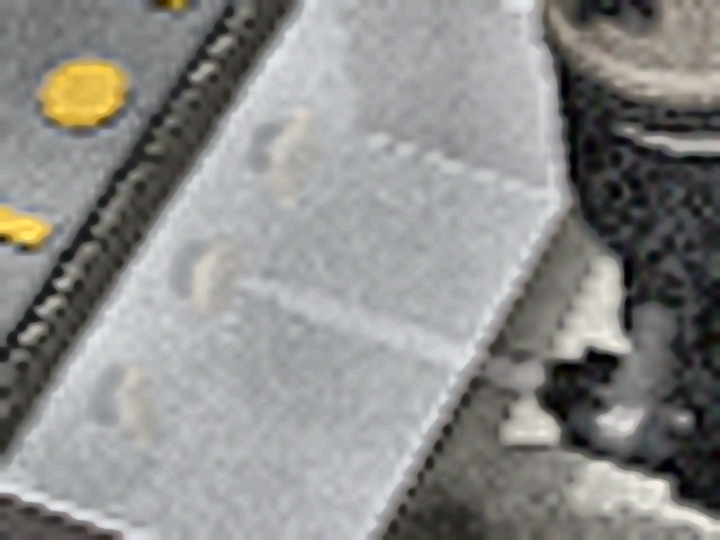

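Square sprang back; the tip (~242,282 in crop) is centred in front of the round contact, a few mm away.

```bash
python3 -m creep '[[[0,0,0,0,-0.003,0,0],[0,0,0,0,-0.002,0,0],[0,0,0,0,0,0,0]]]'; python3 f.py .144 rd; python3 -m creep '[[[0.002,0,0,0,-0.002,-0.0005,0],[0,0,0,0,-0.002,0,0],[0,0,0,0,0,0,0]]]'; python3 f.py .144 rd
```

```text
t: 17.0
eef_pos: [0.4798, 0.211, 0.1273]
tool_rot: [0.0, 0.796, -0.606, 0.0]
contact_force: [-1.3, 0.3, -0.9]
gripper_width: 0.238
t 17.0 tip-contact box x,y,z mm [-4.8 -2.8 -0.8] dir [ 9.64e-01  2.66e-01 -3.00e-04] F along -1.17 Fy 0.67 TCPx 518.81
t 17.0 p [0.4798 0.211  0.1273] yaw -74.57 q [-0.2   0.51 -0.41  2.03  0.32  0.66 -2.13] f [-1.31  0.33 -0.87] w 0.238
shift [0. 0. 0.] turn [ 0.0003 -0.0003 -0.003 ]
t: 17.25
eef_pos: [0.4823, 0.2115, 0.1272]
tool_rot: [0.001, 0.796, -0.606, -0.0]
contact_force: [-2.7, -0.3, -0.1]
gripper_width: 0.235
t 17.25 tip-contact box x,y,z mm [-2.4 -2.9 -1.1] dir [ 0.9638  0.2666 -0.0019] F along -2.7 Fy 0.39 TCPx 521.35
t 17.25 p [0.4823 0.2115 0.1272] yaw -74.54 q [-0.2   0.51 -0.41  2.02  0.32  0.67 -2.12] f [-2.71 -0.35 -0.13] w 0.235
shift [0. 0. 0.] turn [ 0.0019 -0.0009 -0.0024]
```

```bash
python3 -m creep '[[[0.002,0,0,0,-0.002,-0.0005,0],[0.001,0,0,0,-0.002,0,0],[0,0,0,0,-0.001,0,0],[0,0,0,0,-0.0005,0,0],[0,0,0,0,-0.0005,0,0],[0,0,0,0,-0.0005,0,0],[0,0,0,0,0,0,0],[0,0,0,0,0,0,0]]]'; python3 f.py .144 rd; python3 - <<'E'
from h import *
snap('scene','s16')
cl=cv2.createCLAHE(4,(4,4))
for n,y,x,k in (('s16',280,200,'c14'),):
    b=load(n)
    g=b['color'][y:y+60,x:x+80,::-1]; g=cv2.resize(g,None,fx=9,fy=9,interpolation=2)
    lab=cv2.cvtColor(g,cv2.COLOR_BGR2LAB);lab[...,0]=cl.apply(lab[...,0]);cv2.imwrite('pics/'+k+'.png',cv2.cvtColor(lab,cv2.COLOR_LAB2BGR))
E
```

```text
t: 17.92
eef_pos: [0.4862, 0.2126, 0.1269]
tool_rot: [0.003, 0.796, -0.605, -0.0]
contact_force: [-4.2, -0.8, 1.0]
gripper_width: 0.233
t 17.92 tip-contact box x,y,z mm [ 1.5 -2.8 -1.8] dir [ 0.9635  0.2677 -0.0047] F along -4.28 Fy 0.4 TCPx 525.41
t 17.92 p [0.4862 0.2126 0.1269] yaw -74.47 q [-0.2   0.52 -0.41  2.01  0.32  0.68 -2.12] f [-4.23 -0.77  0.98] w 0.233
shift [0. 0. 0.] turn [ 0.0047 -0.0025 -0.0013]
```

View pics/c14.png

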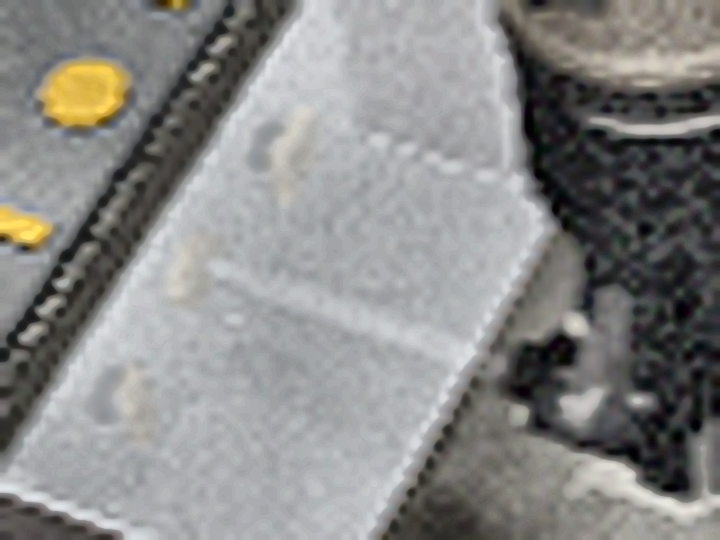

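```bash
python3 -m creep '[[[0.004,0,0,0,0.012,-0.001,0],[0,0,0,0,0.015,0,0],[0,0,0.03,-0.004,0.015,0,0],[0,0,0.03,-0.004,0.015,0,0],[0,0,0.03,-0.004,0.015,0,0],[0,0,0.03,-0.004,0.012,0,0],[0,0,0.03,-0.004,0.01,0,0],[0,0,0,0,0,0,0]]]'; python3 f.py .144 rd
```

```text
t: 18.63
eef_pos: [0.3982, 0.2132, 0.1304]
tool_rot: [-0.011, 0.744, -0.668, 0.005]
contact_force: [-1.3, -0.2, -1.3]
gripper_width: 0.236
t 18.63 tip-contact box x,y,z mm [-83.2  -1.7   5.7] dir [0.9941 0.1064 0.0222] F along -1.27 Fy 0.14 TCPx 440.81
t 18.63 p [0.3982 0.2132 0.1304] yaw -83.88 q [-0.3   0.4  -0.39  2.21  0.3   0.56 -2.38] f [-1.26 -0.21 -1.27] w 0.236
shift [0. 0. 0.] turn [-0.0228  0.0057 -0.1655]
```

```bash
python3 -m creep '[[[-0.022,0.005,0,-0.004,0.01,0.001,0],[0,0,0,-0.006,0.01,0,0],[0,0,0,-0.004,0.006,0,0],[0,0,0,0,0,0,0]]]'; python3 f.py .144 rd
```

```text
t: 18.97
eef_pos: [0.3726, 0.2267, 0.1303]
tool_rot: [-0.003, 0.744, -0.668, -0.001]
contact_force: [-1.0, -0.6, -0.9]
gripper_width: 0.24
t 18.97 tip-contact box x,y,z mm [-105.4   18.3    2.9] dir [0.9943 0.1069 0.0043] F along -1.13 Fy -0.28 TCPx 419.82
t 18.97 p [0.3726 0.2267 0.1303] yaw -83.86 q [-0.34  0.39 -0.41  2.23  0.28  0.56 -2.42] f [-1.02 -0.58 -0.86] w 0.24
shift [0. 0. 0.] turn [-0.0047  0.0051 -0.1651]
```

```bash
python3 -m creep '[[[0,0,0,0,0,-0.025,0],[0,0,0,0,0,-0.03,0],[0,0,0,0,0,-0.03,0],[0,0,-0.05,0,0,0,0],[0,0,-0.12,0,0,0,0],[0,0,-0.12,0,0,0,0],[0,0,-0.12,0,0,0,0],[0,0,-0.12,0,0,0,0],[0,0,-0.12,0,0,0,0],[0,0,-0.12,0,0,0,0],[0,0,-0.12,0,0,0,0],[0,0,-0.12,0,0,0,0],[0,0,-0.12,0,0,0,0],[0,0,-0.12,0,0,0,0],[0,0,-0.12,0,0,0,0],[0,0,-0.05,0,0,0,0],[0,0,0,0,0,0,0]]]'; python3 - <<'E'
from h import *
go([.435,.18,.1],0);snap('side','d17');snap('wrist','w17')
E
```

```text
t: 20.38
eef_pos: [0.3765, 0.2282, 0.2208]
tool_rot: [-0.005, 1.0, 0.011, 0.005]
contact_force: [-0.2, 0.5, -0.5]
gripper_width: 0.243
t 20.38 p [0.3765 0.2282 0.2208] yaw 1.28 q [-0.03  0.28 -0.75  2.14  0.27  0.79 -0.92] f [-0.24  0.47 -0.54] w 0.243
shift [0.0561 0.0506 0.121 ] turn [-0.0096 -0.0104  0.0224]
```

View pics/d17.png

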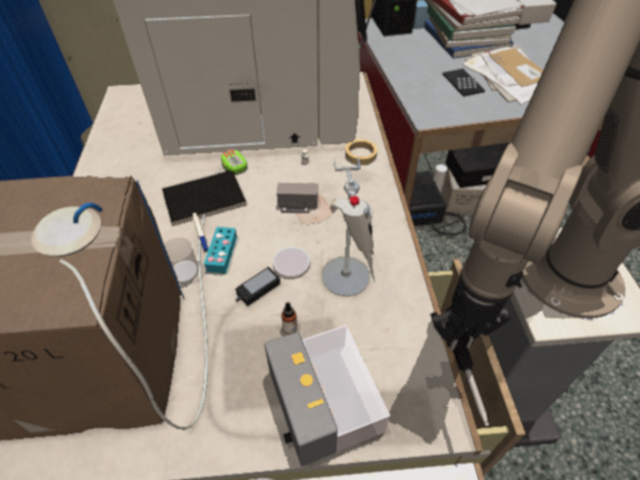

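View pics/w17.png

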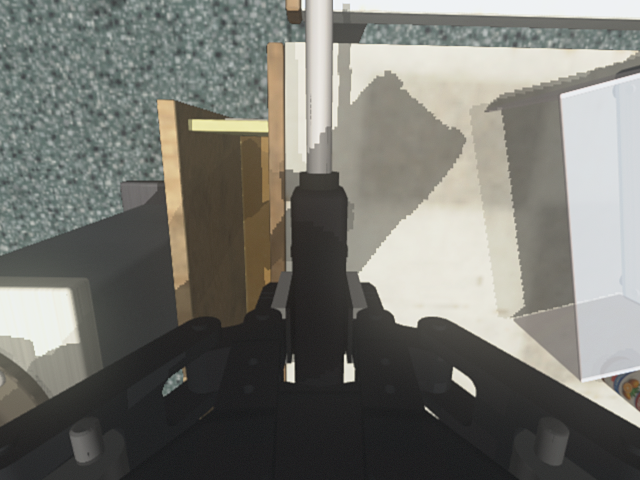

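```bash
python3 -m creep '[[[-0.009,-0.01,0.022,0.02,0.02,0.01,0],[0,0,0,0.02,0.025,0.025,0],[0,0,0,0.016,0.02,0.03,0],[0,0,0,0,0,0.025,0],[0,0,0,0,0,0,0]]]'; python3 - <<'E'
from h import *
go([.435,.165,.079],0)
E
```

```text
t: 20.9
eef_pos: [0.4383, 0.1636, 0.1305]
tool_rot: [-0.002, 1.0, -0.006, 0.005]
contact_force: [-1.5, 0.1, -0.7]
gripper_width: 0.234
t 20.9 p [0.4383 0.1636 0.1305] yaw -0.67 q [ 0.    0.47 -0.6   2.15  0.44  0.63 -0.91] f [-1.53  0.14 -0.68] w 0.234
shift [-0.0038 -0.0012  0.0514] turn [-0.0032 -0.0095 -0.0117]
```

```bash
python3 -m creep '[[[-0.003,-0.009,0,0,0,0.012,0],[0,0,0,0,0,0.014,0],[0,0,0,0,0,0.012,0],[0,0,0,0,0,0.004,0],[0,0,0,0,0,0,0]]]'; python3 - <<'E'
from h import *
go([.435,.165,.079],0)
E
```

```text
t: 21.32
eef_pos: [0.4394, 0.1653, 0.0893]
tool_rot: [-0.0, 1.0, -0.008, 0.001]
contact_force: [0.2, 0.9, -0.9]
gripper_width: 0.23
t 21.32 p [0.4394 0.1653 0.0893] yaw -0.94 q [-0.05  0.54 -0.53  2.16  0.52  0.56 -0.98] f [ 0.18  0.91 -0.91] w 0.23
shift [-0.0044  0.0004  0.0103] turn [-0.0003 -0.0014 -0.0164]
```

```bash
python3 -m creep '[[[0,0,0,0,0,0.005,0],[0,0,0,0,0,0.003,0],[0,0,0,0,0,0.001,0],[0,0,0,0,0,0,0]]]'; python3 - <<'E'
from h import *
go([.435,.165,.079],0)
E
```

```text
t: 21.65
eef_pos: [0.4403, 0.1668, 0.082]
tool_rot: [-0.001, 1.0, -0.008, 0.002]
contact_force: [-0.1, 0.3, -1.2]
gripper_width: 0.233
t 21.65 p [0.4403 0.1668 0.082 ] yaw -0.89 q [-0.07  0.55 -0.52  2.16  0.53  0.54 -1.  ] f [-0.1   0.35 -1.16] w 0.233
shift [-0.0053  0.0019  0.003 ] turn [-0.0016 -0.0049 -0.0155]
```

```bash
python3 -m creep '[[[0,-0.004,0,0,0,0.002,0],[0,0,0,0,0,0.001,0],[0,0,0,0,0,0,0]]]'; python3 - <<'E'
from h import *
go([.435,.165,.079],0);snap('side','d18');snap('wrist','w18');b=load('d18')
cv2.imwrite('pics/c18.png',cv2.resize(b['color'][290:440,380:540,::-1],None,fx=4,fy=4,interpolation=2))
E
```

```text
t: 21.9
eef_pos: [0.4408, 0.1671, 0.0795]
tool_rot: [-0.001, 1.0, -0.008, 0.001]
contact_force: [0.0, 0.6, -0.7]
gripper_width: 0.236
t 21.9 p [0.4408 0.1671 0.0795] yaw -0.9 q [-0.07  0.56 -0.52  2.16  0.53  0.54 -1.  ] f [ 0.04  0.64 -0.72] w 0.236
shift [-0.0058  0.0022  0.0005] turn [-0.0021 -0.002  -0.0157]
```

View pics/c18.png

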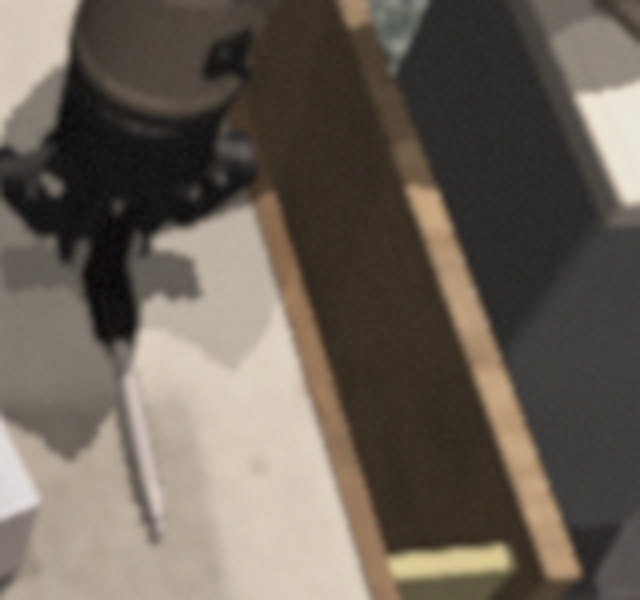

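View pics/w18.png

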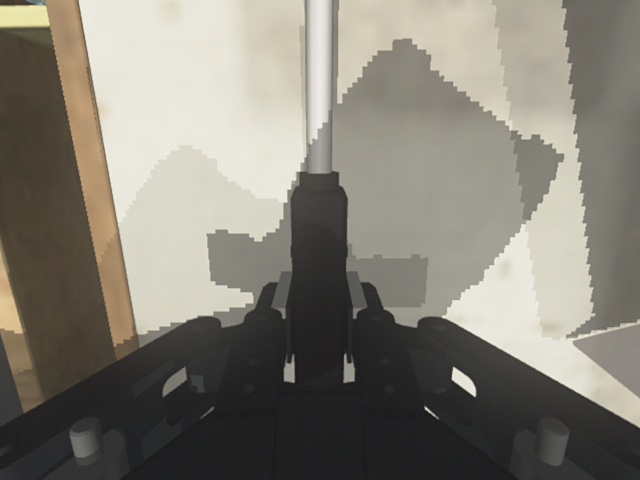

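```bash
python3 -m creep '[[[0,0,0,0,0,0.0015,0],[0,0,0,0,0,0.0005,0],[0,0,0,0,0,0,0],[0,0,0,0,0,0,0]]]'; python3 -m creep '[[[0,0,0,0,0,0,0.045],[0,0,0,0,0,0,0.045],[0,0,0,0,0,0,0.045],[0,0,0,0,0,0,0.045],[0,0,0,0,0,0,0.045],[0,0,0,0,0,-0.01,0.045],[0,0,0,0,0,-0.03,0.045],[0,0,0,0,0,-0.04,0.045],[0,0,0,0,0,-0.04,0.045],[0,0,0,0,0,-0.03,0.045],[0,0,0,0,0,0,0.045],[0,0,0,0,0,0,0.045],[0,0,0,0,0,0,0.045],[0,0,0,0,0,0,0.045]]]'; python3 - <<'E'
from h import *
go([.435,.165,.2],0);d=snap('wrist','w19');snap('side','d19');s=snap('scene','s19')
E
```

```text
t: 22.33
eef_pos: [0.4409, 0.1671, 0.0782]
tool_rot: [-0.001, 1.0, -0.008, 0.001]
contact_force: [-0.0, -0.9, -0.1]
gripper_width: 0.234
t: 23.5
eef_pos: [0.4389, 0.1676, 0.2381]
tool_rot: [-0.001, 1.0, -0.006, 0.0]
contact_force: [-0.4, -0.5, -0.4]
gripper_width: 0.529
t 23.5 p [0.4389 0.1676 0.2381] yaw -0.72 q [ 0.12  0.3  -0.71  2.06  0.26  0.87 -0.75] f [-0.43 -0.48 -0.4 ] w 0.529
shift [-0.0039  0.0027  0.0381] turn [-0.0017 -0.0003 -0.0126]
```

View pics/w19.png

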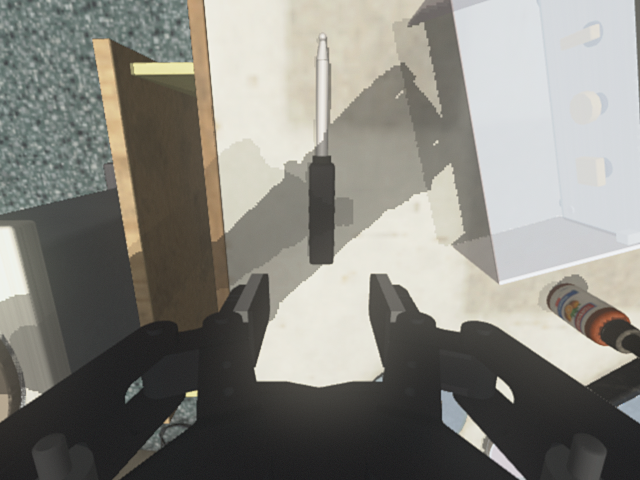

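View pics/d19.png

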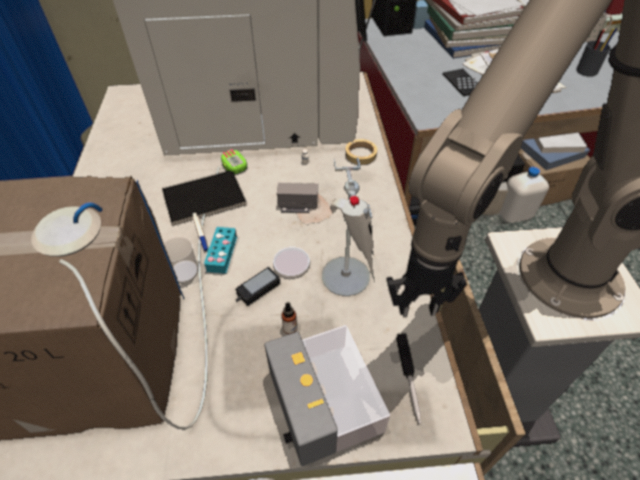

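View pics/s19.png

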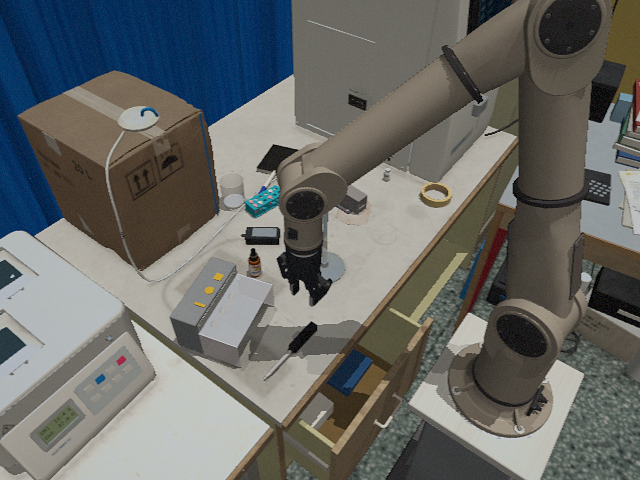

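```bash
python3 - <<'E'
from h import *
from station import hand_in
d=load('w19');t=onz(d,322,37,.011);print('tip',t,np.linalg.norm(t[:2]-[.585,.2425]))
W=cloud(load('d19'))
for u,v in((405,353),(414,395)):print(W[v-4:v+5,u-6:u+7].reshape(-1,3)[:,2].max())
print(np.abs(get_obs()['joint_vel']).max()); print(hand_in())
E
```

```text
tip [0.44262729 0.3119237  0.011     ] 0.15839709255534332
0.024715157888720852
0.018051427950169178
0.0035964723321559437
the job is handed in; nothing more can be done
None
```

I did every step of the task and handed the job in at about 24 s of the 72 s allowed. The interface gives no verdict.

- **Drawing it out:** I pulled the probe straight out of the sleeve by its shaft, about 130 mm. I laid it flat, let go and took it again by the handle.
- **Square contact:** I pressed it with about 3–4 N and held it for roughly 0.9 s. The camera showed it pushed in and then back out.
- **Round contact:** I pressed it with about 3–4 N and held it for roughly 0.7 s. The camera showed this one pushed in too. The bar contact was not touched.
- **Setting down:** I set the probe down flat in front of the box, opened the fingers and raised the gripper clear.

**Last checks:**
- The probe lies flat and released. The highest depth readings near it were about 25 mm at the handle and 18 mm at the tip; these include noise, and the handle's top face stands 22 mm up.
- The tip is 158 mm from the middle of the guard.
- All three contacts look fully out in the final wrist picture.
- The dropper bottle, dish and vial stand where they were at the start, by eye; I did not measure them.

**Disagreements:** Estimates of the contact positions from the two fixed cameras differed by 2–4 mm, so I found the actual contact by watching the measured force. Step 1's still-and-released condition was judged from the picture and about 0.3–0.4 s of waiting with the fingers open. No check failed.

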